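Load a bearing housing bore-up in the nest and brush out its bore

TASK

Set the aluminium bearing housing down in the square pocket of the blue nest, fully home with its open bore facing up and its red closed end down, and let go of it. Then brush out the bore with the orange brush: down to the bottom, up again (at least until most of the bristles are out of the bore) and down to the bottom a second time, with the housing staying home in the nest. Finally stand the brush back in its grey holder, bristles down, and leave the other things on the bench where they lie.

Things in the scene. Friction and masses are not known exactly. Their poses are not given: they have to be found in the camera images.
- housing: aluminium block 44 x 44 x 56, blind round bore (32 dia, 50 deep) in one 44 x 44 end; last 9 mm at the other, closed end red all round. Starts lying on a long side on the bench, bore facing roughly to the robot. Origin: centre of the red outer face; z runs along the bore, out of the open end (open face z = 56, bore floor z = 6); x, y normal to the long sides. 0.15 to 0.3 kg
- nest: fixed nest: blue block 96 x 96 x 22 high with a square pocket 48 x 48, 14 deep, 3 mm chamfer, on a dark steel foot sticking out 25 at +x and -x, 10 high, with screw heads 3 high. Origin: centre of its underside on the bench; z up; pocket sides parallel to its x and y; any quarter turn fits
- nest_floor (a point): centre of the pocket floor, 8 mm above the bench, 14 mm below the nest's top; z up
- brush: bottle-type brush, 204 long: dark-ringed round bristle head 23 diameter from z = 0 to 64, thin neck 9 diameter to z = 92, square orange handle 16 x 16 (flats normal to x and y) from z = 96 to 204. It starts upright in the holder, bristles down. Origin: centre of the bottom end of the bristles; z runs up the handle. 0.08 kg
- holder: fixed grey cup on a dark round foot (90 diameter, 6 high): 48 outside, 40 inside diameter, 72 high, open at the top. Origin: centre of its underside on the bench; z up
- holder_floor (a point): centre of the cup's inner floor, 6 mm above the bench
- hammer: claw or engineer's hammer lying flat, 280 long, bystander; origin under its middle
- screwdriver: screwdriver lying flat, 190 long, bystander
- wrench: flat steel wrench, 160 long, bystander
- tube_clamp: small bare-aluminium tube clamp about 58 x 40 x 28 high with an upright 26 through hole, no red on it, bystander
- collar: steel collar, 40 diameter, 14 high, lying flat, bystander
- spigot: stepped steel spigot, 42 diameter, 40 high, standing, bystander
Things that resemble listed ones, but are neither listed nor needed, are in the scene too. What is shaped like the brush but yellow is not meant. Leave any pink look-alike of the housing alone.

How it is judged:
On the way, in this order (a step that is already met when the one before it is completed fails the run):
1. housing home in the nest pocket, bore up, and let go (horizontal distance between housing and nest_floor below 0.005 m and z of housing in the frame of nest_floor below 0.004 m and angle between housing's own z axis and vertical below 0.08 rad and contact force between the fingers and housing below 0.1 N and linear speed of housing below 0.02 m/s), for 0.2 s.
2. brush down to the bottom of the bore, housing still home (horizontal distance between housing and nest_floor below 0.005 m and z of housing in the frame of nest_floor below 0.004 m and angle between housing's own z axis and vertical below 0.08 rad and horizontal distance between brush and housing below 0.014 m and z of brush in the frame of housing below 0.018 m), for 0.05 s.
3. brush raised until most of the bristles are out of the bore (horizontal distance between housing and nest_floor below 0.005 m and z of housing in the frame of nest_floor below 0.004 m and angle between housing's own z axis and vertical below 0.08 rad and z of brush in the frame of housing above 0.035 m), for 0.05 s.
4. brush down to the bottom of the bore a second time (all of step 2), for 0.05 s.
At the end, for the whole second after the job is handed in: The housing stands in the nest pocket bore up (within 5 mm of the pocket's centre, within 4 mm of its floor, tilted less than 0.08 rad), the brush stands bristles down in its holder (tip within 16 mm of its axis and 10 mm of its floor, tilted less than 0.3 rad), both at rest (horizontal distance between housing and nest_floor below 0.005 m and z of housing in the frame of nest_floor below 0.004 m and angle between housing's own z axis and vertical below 0.08 rad and horizontal distance between brush and holder_floor below 0.016 m and z of brush in the frame of holder_floor below 0.01 m and angle between brush's own z axis and vertical below 0.3 rad and linear speed of each of housing, brush below 0.02 m/s); the robot touches nothing.
It fails at once if a bystander on the bench is shifted by more than 30 mm (distance of any of hammer, screwdriver, wrench, tube_clamp, collar, spigot from where it was at the start of the episode above 0.03 m).
It also fails if it takes over 72 s, if anything falls off the work surface, if the arm or the gripper's body presses on something with over 40 N, if the wrist force passes 120 N, or if a joint passes its speed limit or range.

ROBOT

A 7-joint arm with a two-finger parallel gripper is mounted at the origin on the work surface. World frame = base frame: x ahead of the robot, y to its left, z up, the work surface at z = 0. Lengths are in m, angles in rad, forces in N, time in s.
With the tool pointing down it reaches from about 0.4 to 0.85 m from the base axis. Payload 6.9 kg.
Tool frame: the origin (TCP) lies at the very end of the fingers, on their centre line; the grasp point (between the pads) lies 19 mm behind it (tcp_to_grasp is the z of the grasp point in the tool frame, in m); z points along the fingers, y is the line along which they close (so a half turn about z gives the same grasp; the last joint's range is limited). The gripper opens to 85 mm and grips with 20 to 120 N. Pads are 22 mm wide; open, the fingers measure 114 mm over their backs; the gripper's body (76 mm by 85 mm) begins 54 mm behind the grasp point. The pads swing forward as they close: fully open they stand 13 mm farther back than shut.
Start: joints at [-1.111, 0.507, -0.238, 1.5, 0.126, 1.149, -0.155], TCP at [0.217, 0.586, 0.231] pointing down, gripper open.
Joint ranges: [-3.08, 3.08], [-0.24, 2.05], [-1.43, 1.35], [0, 2.5], [-1.52, 4.66], [0.17, 1.96], [-2.89, 2.89]. Speed limits (rad/s): [2.39, 2.39, 3.14, 3.14, 3.14, 3.14, 3.14].

INTERFACE

Orientations are given as a 3x3 rotation matrix whose columns are the frame's x, y, z axes.
In Python, from bench import sense, camera, finish_job, tcp_to_grasp gives the robot as it stands.
- The arm moves only by the tool apply_moves, never from a script. Its argument "steps" is one flat list of numbers, 6 for each row, row after row: the shift along the tool's x, y, z in units of 150 mm (1.0 is 150 mm), then the turn, a rotation vector about the tool's x, y, z in units of 0.08 rad (1.0 is 0.08 rad). In form: [x, y, z, ax, ay, az, x, y, z, ax, ay, az, ...]. A call has 1 to 12 rows; each row shifts and turns the commanded pose from where the row before left it, along the tool's axes as they then stand; what a row does not reach is not made up. A row lasts 1/10 s, in which the tool goes at most 50 mm and 8.59 degrees, less where a joint would pass 70% of its speed; a pose out of reach is approached as far as the arm can. A call with a number of a shift or a turn outside -1 to 1 is refused whole. A call with a gripper value outside its range is refused whole. "grip" is the finger opening in mm, from 0 to 85.4, set as the call begins (left out, the last holds). The fingers move at their own pace and stop on an object; "newtons" is the grip in N (left out, the last holds). Time passes only in rows, so rows that do not move let the fingers close. It gives the time, the measured TCP pose, the force, the opening and the grip force at its end, in the units of the state.
- sense(): the state, without advancing time (a new reading comes with each control period).
- camera(name): name is "scene" or "top" or "wrist"; returns a dict with "frame" (420x560x3 uint8, red, green, blue), "fx", "fy", "cx", "cy" (pixels), "extrinsics" (4x4, takes a point from world to camera coordinates); the wrist camera has in their place "hand_eye" (4x4, takes a point from camera to tool coordinates, whose origin is the TCP and whose axes are the flange's). Camera axes: x right, y down, z forward; pixel columns grow to the right and rows downward; lengths in m; the calibration is good to about 2 mm. A picture is of the moment at which its call begins: read the wrist's pose just before it. There is no depth.
- finish_job(): hands the job in; it is judged then, once.
The state is a dict: "clock": time; "qpos": joint angles; "dq": joint speeds; "tau": joint torques, N m; "ee_pos": TCP position; "tool_rot": TCP orientation; "force": force on the tool from outside, world axes, zero at the start; "wrist_torque": the same for the moment, N m; "opening": finger opening in m; "grip_force": force on a finger pad.
Only numpy, scipy, OpenCV 4.12 (cv2) and the standard library are available. Lean on these libraries where they do the work, as an engineer would, in place of code of your own. Each camera call takes 0.05 s, during which the arm holds its last target. There are 200 camera calls.

## Working session

There is one attempt and no reset: what is moved stays moved. The work goes in short steps, Python scripts to look and compute and a tool call to move; the robot and the scene stay as the last step left them, time stands still between calls to the robot, and variables do not carry over. Pictures are saved under pics/ and viewed, at most 10 in all, crops included, and the job is handed in when it is done.

Besides the shell and the picture viewer there is one more tool, called as a command line: name --argument value ..., lists and objects as JSON in quotes. apply_moves: Moves the arm, as the interface text tells. Its arguments: {"type":"object","properties":{"steps":{"type":"array"},"grip":{"type":"number"},"newtons":{"type":"number"}},"required":["steps"]}

```bash
ls; mkdir -p pics; cat > h.py <<'E'
import numpy as np, cv2
from bench import sense, camera, finish_job, tcp_to_grasp
def cam(name):
    s=sense(); c=camera(name); f=np.array(c["frame"]); 
    if name=="wrist":
        T=np.eye(4);T[:3,:3]=s["tool_rot"];T[:3,3]=s["ee_pos"]; W=T@np.array(c["hand_eye"])
    else: W=np.linalg.inv(np.array(c["extrinsics"]))
    return dict(f=f,W=W,K=(c["fx"],c["fy"],c["cx"],c["cy"]))
def ray(c,u,v):
    fx,fy,cx,cy=c["K"]; d=c["W"][:3,:3]@np.array([(u-cx)/fx,(v-cy)/fy,1.]); return c["W"][:3,3],d/np.linalg.norm(d)
def onz(c,u,v,z):
    o,d=ray(c,u,v); return o+d*(z-o[2])/d[2]
def tri(c1,p1,c2,p2):
    o1,d1=ray(c1,*p1);o2,d2=ray(c2,*p2)
    t=np.linalg.lstsq(np.c_[d1,-d2],o2-o1,rcond=None)[0]; a=o1+d1*t[0];b=o2+d2*t[1]
    return (a+b)/2,np.linalg.norm(a-b)
def proj(c,P):
    p=np.linalg.inv(c["W"])@np.r_[P,1]; fx,fy,cx,cy=c["K"]; return p[0]/p[2]*fx+cx,p[1]/p[2]*fy+cy
def save(c,n): cv2.imwrite("pics/"+n,c["f"][:,:,::-1])
E
python3 - <<'E'
from h import *
import pickle
a=cam("scene");b=cam("top");pickle.dump((a,b),open("c.pkl","wb"))
save(a,"s.png");save(b,"t.png")
for c in(a,b):print(c["W"].round(3),c["K"])
s=sense();print({k:np.round(v,3) for k,v in s.items()},tcp_to_grasp)
E
```

```text
pics
[[ 0.255  0.675 -0.692  1.396]
 [ 0.967 -0.18   0.181 -0.256]
 [-0.003 -0.715 -0.699  0.848]
 [ 0.     0.     0.     1.   ]] (525.8108539367186, 525.8108539367186, 280.15247801934294, 215.98717488026836)
[[-0.028 -0.98   0.196  0.403]
 [-0.999  0.031  0.014 -0.052]
 [-0.02  -0.196 -0.98   1.014]
 [ 0.     0.     0.     1.   ]] (467.1919481792477, 467.1919481792477, 284.7513005740721, 216.0074518000202)
{'clock': np.float64(0.1), 'qpos': array([-1.11 ,  0.508, -0.238,  1.501,  0.126,  1.149, -0.155]), 'dq': array([ 0.   , -0.002, -0.001, -0.002, -0.001,  0.001,  0.   ]), 'tau': array([-4.0000e-03, -6.2184e+01, -2.1940e+00, -2.5020e+01,  1.3000e-02,
        8.0000e-03, -0.0000e+00]), 'ee_pos': array([0.217, 0.586, 0.231]), 'tool_rot': array([[-0.938,  0.347, -0.   ],
       [ 0.347,  0.938, -0.001],
       [-0.   , -0.002, -1.   ]]), 'force': array([-1.424, -0.524, -0.382]), 'wrist_torque': array([-0.011, -0.   ,  0.051]), 'grip_force': np.float64(0.0), 'opening': np.float64(0.085)} -0.0187
```

View pics/s.png

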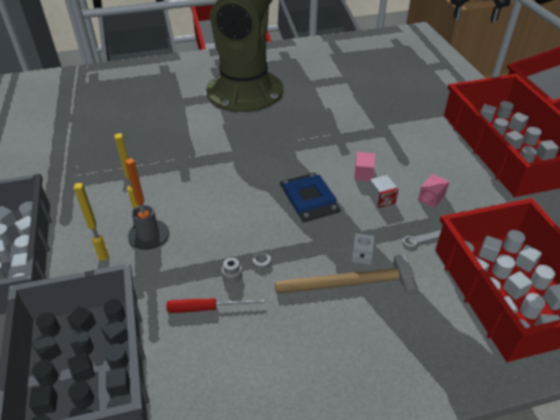

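View pics/t.png

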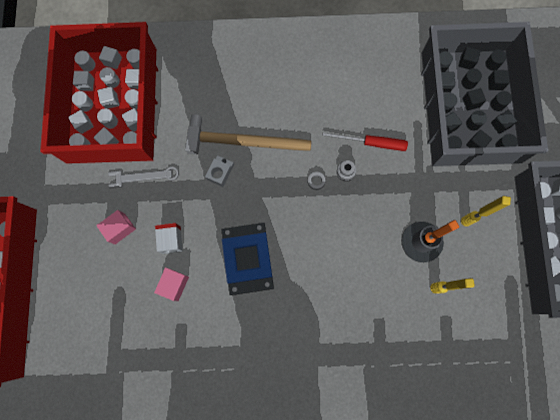

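The scene view shows the aluminium housing with its red end at about (385,191), and the same thing is at (168,237) in the top view. The nest is at (309,194) in the scene view and (247,258) in the top view. The orange brush in its holder is at (140,195) in the scene view and (437,232) in the top view.

Things I could mistake for the ones I want:
- **Housing:** pink blocks at top (116,227) and (172,284), the tube clamp at (218,170), and the grey blocks in the bins.
- **Brush:** yellow ones at top (487,210) and (452,286).

I choose the block with the red end and bare aluminium, and the orange brush in the grey cup. Next I check that choice in a close crop and measure.

```bash
python3 - <<'E'
from h import *
import pickle
a,b=pickle.load(open("c.pkl","rb"))
A=a["f"][130:260,270:460];B=b["f"][195:315,90:290]
A=cv2.resize(A,None,fx=4,fy=4,interpolation=cv2.INTER_CUBIC)[:500,:760];B=cv2.resize(B,None,fx=4,fy=4,interpolation=cv2.INTER_CUBIC)
cv2.imwrite("pics/cb.png",B[:,:,::-1])
hsv=cv2.cvtColor(b["f"],cv2.COLOR_RGB2HSV)
def show(n,m,z,roi):
    M=np.zeros_like(m);x0,y0,x1,y1=roi;M[y0:y1,x0:x1]=m[y0:y1,x0:x1]
    cs,_=cv2.findContours(M.astype(np.uint8),0,2)
    for c in sorted(cs,key=cv2.contourArea)[-2:]:
        if cv2.contourArea(c)<15: continue
        r=cv2.minAreaRect(c);P=np.array([onz(b,*p,z) for p in cv2.boxPoints(r)])
        print(n,cv2.contourArea(c),np.round(r[0],1),np.round(r[1],1),round(r[2],1),"ctr",P.mean(0).round(4),"sides",np.linalg.norm(P[1]-P[0]).round(4),np.linalg.norm(P[2]-P[1]).round(4));print(P[:,:2].round(3).tolist())
H,S,V=[hsv[:,:,i] for i in range(3)]
show("blue",(abs(H.astype(int)-112)<15)&(S>120)&(V>40),.022,(200,200,300,310))
show("housing top",(S<60)&(V>170),.044,(140,215,200,265))
show("red",((H<8)|(H>172))&(S>140)&(V>80),.044,(140,215,200,265))
pk=((H>160)|(H<5))&(S>60)&(S<170)&(V>140)
show("pink1",pk,.044,(90,200,140,250));show("pink2",pk,.044,(145,262,200,310))
show("orange",(H>5)&(H<18)&(S>150),.21,(400,200,470,260))
show("holderblack",(V<75),.006,(390,205,450,270))
E
```

```text
blue 1940.0 [246.3 257.6] [45.7 44.8] 81.9 ctr [0.5139 0.0472 0.022 ] sides 0.0964 0.0978
[[0.557, 0.101], [0.568, 0.006], [0.471, -0.006], [0.46, 0.088]]
housing top 369.0 [166.  238.9] [20.8 19.9] 84.8 ctr [0.5556 0.2141 0.044 ] sides 0.0422 0.0446
[[0.577, 0.238], [0.579, 0.195], [0.535, 0.191], [0.532, 0.232]]
red 48.5 [165.  225.6] [ 3.2 20.5] 82.9 ctr [0.5841 0.2168 0.044 ] sides 0.0434 0.007
[[0.585, 0.239], [0.59, 0.196], [0.583, 0.195], [0.579, 0.238]]
pink1 309.0 [112.  225.6] [20.2 26.6] 54.0 ctr [0.5878 0.33   0.044 ] sides 0.0553 0.0453
[[0.59, 0.366], [0.622, 0.321], [0.586, 0.294], [0.554, 0.339]]
pink2 540.0 [168.8 283.8] [20.9 27.9] 23.6 ctr [0.4617 0.2061 0.044 ] sides 0.0565 0.0444
[[0.445, 0.237], [0.497, 0.215], [0.478, 0.175], [0.427, 0.197]]
orange 271.0 [440.9 232.2] [11.2 37.1] 65.2 ctr [ 0.5264 -0.3095  0.21  ] sides 0.0657 0.0192
[[0.523, -0.276], [0.548, -0.337], [0.53, -0.343], [0.505, -0.283]]
holderblack 1242.5 [422. 241.] [40. 42.] 90.0 ctr [ 0.5401 -0.3324  0.006 ] sides 0.0911 0.0874
[[0.585, -0.291], [0.582, -0.382], [0.495, -0.373], [0.498, -0.284]]
```

View pics/cb.png

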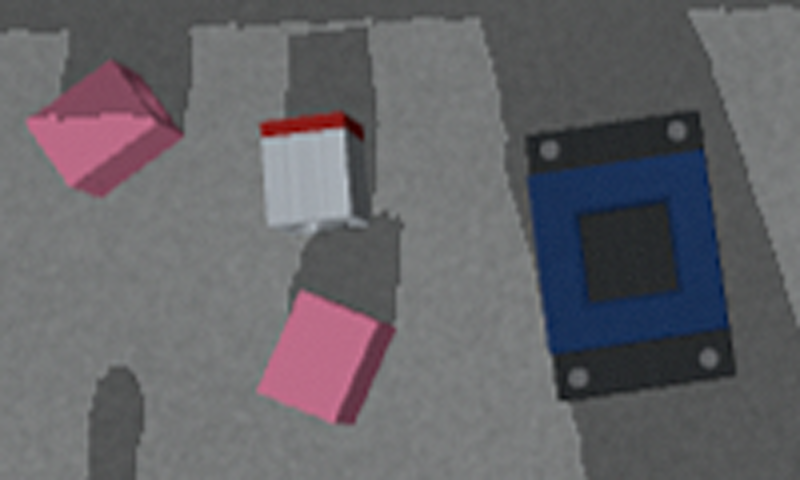

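The crop confirms it: the bare aluminium block with the red end, at crop (305,175), is the housing, and its bore faces the robot. The measured sizes also fit: 44 wide, about 54 long, and the nest 96 to 98. I'll grasp with the tool tilted 30° so that the pink block stays clear, and plan the move there.

```bash
cat >> h.py <<'E'
from scipy.spatial.transform import Rotation as Rn
def mat(yaw_y,tilt):
    """tool y at heading yaw_y (deg, horizontal), tool down, then turned by tilt (deg) about its own y"""
    y=np.deg2rad(yaw_y); Y=np.array([np.cos(y),np.sin(y),0]);Z=np.array([0,0,-1.]);X=np.cross(Y,Z)
    return np.c_[X,Y,Z]@Rn.from_euler("y",tilt,degrees=True).as_matrix()
def plan(p,R,n=None,cur=None):
    s=sense() if cur is None else cur; R0=np.array(s["tool_rot"]);d=R0.T@(np.array(p)-s["ee_pos"]);w=Rn.from_matrix(R0.T@R).as_rotvec()
    if n is None: n=max(int(np.ceil(np.linalg.norm(d)/.045)),int(np.ceil(abs(w).max()/.079)),1)
    k=Rn.from_rotvec(w/n).as_matrix();S=sum(np.linalg.matrix_power(k,i) for i in range(n));d=np.linalg.solve(S,d)
    print(n,"rows of",np.r_[d/.15,w/n/.08].round(3).tolist())
def st():
    s=sense();print(round(float(s["clock"]),1),"q",np.round(s["qpos"],2),"p",np.round(s["ee_pos"],4),"open",round(float(s["opening"]),4),"gf",round(float(s["grip_force"]),1),"F",np.round(s["force"],1));print(np.round(s["tool_rot"],3).tolist());return s
E
python3 - <<'E'
from h import *
st()
plan([.5588,.2143,.20],mat(96,0),16)
plan([.5588,.2143,.20],mat(96,-30),16)
E
```

```text
0.1 q [-1.11  0.51 -0.24  1.5   0.13  1.15 -0.15] p [0.2171 0.5856 0.2306] open 0.0853 gf 0.0 F [-1.4 -0.5 -0.4]
[[-0.938, 0.347, -0.0], [0.347, 0.938, -0.001], [-0.0, -0.002, -1.0]]
16 rows of [-0.164, -0.135, 0.013, -0.001, -0.0, -0.359]
16 rows of [-0.158, -0.135, 0.05, -0.095, -0.402, -0.35]
```

apply_moves --steps '[-0.164,-0.135,0.013,0,0,-0.36,-0.164,-0.135,0.013,0,0,-0.36,-0.164,-0.135,0.013,0,0,-0.36,-0.164,-0.135,0.013,0,0,-0.36,-0.164,-0.135,0.013,0,0,-0.36,-0.164,-0.135,0.013,0,0,-0.36,-0.164,-0.135,0.013,0,0,-0.36,-0.164,-0.135,0.013,0,0,-0.36,-0.164,-0.135,0.013,0,0,-0.36,-0.164,-0.135,0.013,0,0,-0.36,-0.164,-0.135,0.013,0,0,-0.36,-0.164,-0.135,0.013,0,0,-0.36]' --grip 85

```text
clock: 1.3
ee_pos: [0.4586, 0.2903, 0.2076]
tool_rot: [[-1.0, 0.008, -0.001], [0.008, 1.0, -0.0], [0.001, -0.0, -1.0]]
force: [0.5, 0.2, -0.1]
opening: 0.0851
grip_force: 0.0
```

apply_moves --steps '[-0.164,-0.135,0.013,0,0,-0.36,-0.164,-0.135,0.013,0,0,-0.36,-0.164,-0.135,0.013,0,0,-0.36,-0.164,-0.135,0.013,0,0,-0.36,0,0,0,0,0,0,0,0,0,0,0,0]'

```text
clock: 1.9
ee_pos: [0.5591, 0.2133, 0.1993]
tool_rot: [[-0.995, -0.104, -0.002], [-0.104, 0.995, -0.0], [0.002, -0.0, -1.0]]
force: [-1.3, 1.2, -0.6]
opening: 0.0853
grip_force: 0.0
```

```bash
python3 - <<'E'
from h import *
st(); c=cam("wrist"); save(c,"w1.png"); print(c["W"].round(3))
P=np.array([.533,.2115]);u=np.array([.9945,.1045]);n=np.array([-.1045,.9945])
for a,b in((0,22),(0,-22),(56,22),(56,-22)): print(np.round(proj(c,np.r_[P+u*a/1e3+n*b/1e3,.044]),1))
plan([.5588,.2143,.13],mat(96,-30))
E
```

```text
1.9 q [-0.24  0.5  -0.27  1.62  0.14  1.05  1.13] p [0.5591 0.2133 0.1993] open 0.0853 gf 0.0 F [-1.3  1.2 -0.6]
[[-0.995, -0.104, -0.002], [-0.104, 0.995, -0.0], [0.002, -0.0, -1.0]]
[[-0.105  0.956  0.274  0.489]
 [ 0.994  0.101  0.029  0.205]
 [ 0.001  0.276 -0.961  0.343]
 [ 0.     0.     0.     1.   ]]
[303.3 165.7]
[259.5 165.7]
[302.2 218.6]
[260.5 218.6]
7 rows of [0.015, -0.0, 0.065, 0.001, -0.937, 0.002]
```

View pics/w1.png

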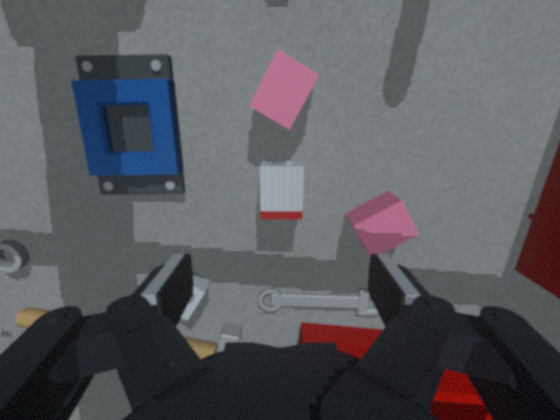

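The wrist view shows the housing at pixels (260–303, 163–219), red end towards the fingers. That matches the projection of the measured pose to within about 2 px.

apply_moves --steps '[0.015,0,0.065,0,-0.937,0,0.015,0,0.065,0,-0.937,0,0.015,0,0.065,0,-0.937,0,0.015,0,0.065,0,-0.937,0,0.015,0,0.065,0,-0.937,0,0.015,0,0.065,0,-0.937,0,0.015,0,0.065,0,-0.937,0,0,0,0,0,0,0]'

```text
clock: 2.75
ee_pos: [0.5572, 0.2107, 0.1376]
tool_rot: [[-0.885, -0.103, 0.455], [-0.098, 0.995, 0.035], [-0.456, -0.014, -0.89]]
force: [-0.1, -0.2, -0.0]
opening: 0.0846
grip_force: 0.0
```

```bash
python3 - <<'E'
from h import *
st(); plan([.5588,.2143,.014],mat(96,-30),6)
E
```

```text
2.8 q [-0.59  0.41  0.1   2.15  0.8   0.22  0.41] p [0.5572 0.2107 0.1376] open 0.0846 gf 0.0 F [-0.1 -0.2 -0. ]
[[-0.885, -0.103, 0.455], [-0.098, 0.995, 0.035], [-0.456, -0.014, -0.89]]
6 rows of [0.063, 0.005, 0.122, -0.027, -0.104, 0.011]
```

```bash
cat > kin.py <<'E'
from h import *
from scipy.optimize import least_squares
def Z(a):return Rn.from_euler("z",-a).as_matrix()
def Y(a):return Rn.from_euler("y",a).as_matrix()
def fk(q,L,F=np.eye(3)):
    H,L1,L2,L3,a,b,c,e=L
    R=Z(q[0]);p=np.array([0,0,H])+R@[e,0,0];R=R@Y(q[1])@Z(q[2]);p=p+R@[a,0,L1];R=R@Y(q[3])@Z(q[4]);p=p+R@[b,0,L2]
    R=R@Y(q[5])@Z(q[6]);p=p+R@[0,0,L3];return p,R@F
E
python3 - <<'E'
from kin import *
s=sense()
D=[([-1.111,.507,-.238,1.5,.126,1.149,-.155],[.217,.586,.231],[[-.938,.347,0],[.347,.938,-.001],[0,-.002,-1]]),
([-.24,.5,-.27,1.62,.14,1.05,1.13],[.5591,.2133,.1993],[[-0.995,-0.104,-0.002],[-0.104,0.995,0],[0.002,0,-1]]),
(s["qpos"],s["ee_pos"],s["tool_rot"])]
for q,p,R in D: print((fk(q,[.3,.4,.4,.2,0,0,0,0])[1].T@np.array(R)).round(3).tolist())
f=lambda L:np.concatenate([fk(q,L)[0]-p for q,p,R in D]+[np.r_[L[4:]]*.003])
r=least_squares(f,[.34,.4,.4,.25,0,0,0,0]);print(r.x.round(4),(r.fun*1e3).round(1))
f=lambda L:np.concatenate([fk(q,np.r_[L,0,0,0,0])[0]-p for q,p,R in D])
r=least_squares(f,[.34,.4,.4,.25]);print(r.x.round(4),(r.fun*1e3).round(1))
E
```

```text
[[-0.0, -1.0, 0.002], [1.0, -0.0, -0.0], [-0.0, 0.003, 1.0]]
[[-0.004, -1.0, 0.003], [1.0, -0.004, -0.009], [0.009, 0.003, 1.0]]
[[-0.0, -1.0, 0.0], [1.0, 0.0, -0.0], [-0.0, 0.0, 1.0]]
[ 0.94   -0.341   0.3594  0.1873 -0.0311  0.1006  0.      0.5375] [-0.3  1.6 -0.4 -1.2 -1.1  0.4 -0.   0.2  0.  -0.1  0.3  0.   1.6]
[0.1696 0.6458 0.3437 0.3685] [-15.7   2.7  -5.8 -10.   17.1  -4.9  -5.   27.3  10.7]
```

```bash
cat >> kin.py <<'E'
import json,os
def log():
    s=sense(); D=json.load(open("log.json")) if os.path.exists("log.json") else []
    D.append([list(map(float,s["qpos"])),list(map(float,s["ee_pos"]))]);json.dump(D,open("log.json","w"))
def frames(q):
    R=Z(q[0]);A=[np.eye(3),R];R=R@Y(q[1]);A.append(R);R=R@Z(q[2]);A.append(R);R=R@Y(q[3]);A.append(R);R=R@Z(q[4]);A.append(R);R=R@Y(q[5]);A.append(R);R=R@Z(q[6]);A.append(R);return A
U=[(0,2),(1,0),(1,1),(2,1),(3,0),(3,2),(4,1),(4,0),(5,2),(5,0),(6,1),(7,2)]  # frame, axis
P0=np.array([.33,0,0,0,0,.4,0,0,.4,0,0,.25])
def row(q):
    A=frames(q);return np.stack([A[i][:,k] for i,k in U],1)
def fit():
    D=json.load(open("log.json"))+[[[-1.111,.507,-.238,1.5,.126,1.149,-.155],[.217,.586,.231]]]
    M=np.vstack([row(q) for q,_ in D]);b=np.concatenate([p for _,p in D]);lam=.01
    x=np.linalg.lstsq(np.vstack([M,lam*np.eye(len(U))]),np.r_[b,lam*P0],rcond=None)[0]
    return x,(M@x-b)*1e3
LO=np.array([-3.08,-.24,-1.43,0,-1.52,.17,-2.89]);HI=np.array([3.08,2.05,1.35,2.5,4.66,1.96,2.89])
FL=np.array([[0,-1,0],[1,0,0],[0,0,1.]])
def ik(x,p,R,q0):
    best=None
    for t in range(12):
        g=np.clip(np.array(q0)+(0 if t==0 else 1)*np.random.default_rng(t).normal(0,.7,7),LO+.02,HI-.02)
        f=lambda q:np.r_[(row(q)@x-p)*10,Rn.from_matrix((frames(q)[7]@FL).T@R).as_rotvec()*3,.01*(q-q0)]
        r=least_squares(f,g,bounds=(LO,HI));e=np.abs(r.fun[:6]).max()
        if best is None or r.cost<best[1]: best=(r.x,r.cost,e)
        if t==0 and e<.03: break
    return best[0].round(2),"err",round(best[2],3)
E
python3 - <<'E'
from kin import *
log();plan([.554,.2138,.11],mat(96,-15))
x,r=fit();print(x.round(3),r.round(1))
E
```

```text
3 rows of [0.03, 0.008, 0.054, -0.056, 0.883, 0.014]
[ 0.331  0.031  0.002  0.002  0.04   0.414  0.001 -0.015  0.393  0.017
 -0.039  0.28 ] [-0. -0. -0.  0.  0.  0.]
```

apply_moves --steps '[0.03,0.008,0.054,-0.056,0.883,0.014,0.03,0.008,0.054,-0.056,0.883,0.014,0.03,0.008,0.054,-0.056,0.883,0.014,0,0,0,0,0,0]'

```text
clock: 3.15
ee_pos: [0.5574, 0.2125, 0.1107]
tool_rot: [[-0.962, -0.098, 0.256], [-0.094, 0.995, 0.03], [-0.257, 0.005, -0.966]]
force: [-0.1, -0.5, -0.4]
opening: 0.0848
grip_force: 0.0
```

```bash
python3 - <<'E'
from kin import *
log();s=st();x,r=fit();print(x.round(3),r.round(1))
q=s["qpos"]
# grasp point 15 mm from bore face, height .03
u=np.array([.9945,.1045]);B=np.array([.5325,.2115])
def tcp(th,g): t=np.deg2rad(th);return np.r_[g[:2]+.0187*np.sin(t)*u,g[2]-.0187*np.cos(t)]
for th in(0,10,15,20):
    print(th,ik(x,tcp(th,np.r_[B+.015*u,.03]),mat(96,-th),q))
    # final: hand on +y side of the nest, tool pointing to heading -83 deg, tilt 90-th ; grasp point 8 mm off the axis, height .05
    a=np.deg2rad(-83);f=np.array([np.cos(a),np.sin(a),0]);t=np.deg2rad(90-th)
    for nm,hd in(("-y",-83),("+y",97),("+x",7)):
        a=np.deg2rad(hd);f=np.array([np.cos(a),np.sin(a),0]);g=np.array([.514,.047,.051])-.008*f
        R=mat(hd+90+180,90-th); zt=R[:,2]
        print("  ",nm,zt.round(2),ik(x,g+.0187*zt,R,q))
E
```

```text
3.1 q [-0.26  0.49 -0.29  1.98  0.51  0.49  0.74] p [0.5574 0.2125 0.1107] open 0.0848 gf 0.0 F [-0.1 -0.5 -0.4]
[[-0.962, -0.098, 0.256], [-0.094, 0.995, 0.03], [-0.257, 0.005, -0.966]]
[ 0.314  0.055  0.01   0.01   0.02   0.415 -0.023 -0.033  0.378  0.025
 -0.022  0.286] [ 0.  0.  0. -0.  0. -0.  0.  0.  0.]
0 (array([-0.17,  0.77, -0.39,  1.79,  0.44,  0.66,  0.87]), 'err', np.float64(0.0))
   -y [ 0.12 -0.99 -0.  ] (array([-0.66,  1.29,  0.02,  1.65,  1.04,  1.66,  1.76]), 'err', np.float64(0.0))
   +y [-0.12  0.99 -0.  ] (array([ 0.84,  1.45, -0.72,  1.49, -0.53,  1.33,  0.86]), 'err', np.float64(0.0))
   +x [ 0.99  0.12 -0.  ] (array([-0.9 ,  1.79,  0.62,  2.47,  2.35,  1.95,  0.35]), 'err', np.float64(0.0))
10 (array([-0.3 ,  0.7 , -0.22,  1.95,  0.56,  0.39,  0.71]), 'err', np.float64(0.0))
   -y [ 0.12 -0.98 -0.17] (array([-0.63,  1.17, -0.03,  1.73,  1.04,  1.54,  1.77]), 'err', np.float64(0.0))
   +y [-0.12  0.98 -0.17] (array([ 0.83,  1.33, -0.7 ,  1.57, -0.51,  1.21,  0.84]), 'err', np.float64(0.0))
   +x [ 0.98  0.12 -0.17] (array([-1.17,  2.05,  0.88,  2.5 ,  2.48,  1.
[... 168 characters left out ...]
.12, -0.06,  1.76,  1.04,  1.48,  1.78]), 'err', np.float64(0.0))
   +y [-0.12  0.96 -0.26] (array([ 0.81,  1.27, -0.69,  1.61, -0.49,  1.15,  0.82]), 'err', np.float64(0.0))
   +x [ 0.96  0.12 -0.26] (array([-1.17,  2.05,  0.95,  2.5 ,  2.62,  1.6 , -0.06]), 'err', np.float64(0.137))
20 (array([-0.13,  0.7 , -0.47,  2.17,  1.63,  0.41, -0.34]), 'err', np.float64(0.0))
   -y [ 0.11 -0.93 -0.34] (array([-0.57,  1.06, -0.08,  1.8 ,  1.04,  1.42,  1.79]), 'err', np.float64(0.0))
   +y [-0.11  0.93 -0.34] (array([ 0.8 ,  1.21, -0.68,  1.65, -0.48,  1.09,  0.8 ]), 'err', np.float64(0.0))
   +x [ 0.93  0.11 -0.34] (array([-1.15,  2.05,  1.06,  2.5 ,  2.79,  1.6 , -0.11]), 'err', np.float64(0.208))
```

```bash
python3 - <<'E'
from kin import *
plan([.5503,.2134,.0107],mat(96,-12),5)
x,r=fit();q=np.array(sense()["qpos"])
p0=np.array([.54,.20,.2]);p1=np.array([.514,.05,.2])
print("yaw then tilt")
qq=q
for yw,tl in((96,-12),(66,-12),(36,-12),(7,-12),(7,20),(7,50),(7,78)):
    r_=ik(x,np.array([.514,.08,.22]),mat(yw,tl),qq);print(yw,tl,r_);qq=r_[0]
print("slerp")
from scipy.spatial.transform import Slerp
S=Slerp([0,1],Rn.from_matrix([mat(96,-12),mat(7,78)]));qq=q
print(Rn.from_matrix(mat(96,-12).T@mat(7,78)).as_rotvec())
for t in np.linspace(0,1,6):
    r_=ik(x,np.array([.514,.08,.22]),S(t).as_matrix(),qq);print(S(t).as_matrix()[:,2].round(2),r_);qq=r_[0]
E
```

```text
5 rows of [0.041, 0.002, 0.127, 0.009, 0.127, -0.018]
yaw then tilt
96 -12 (array([ 0.07,  0.18, -0.37,  2.05,  0.15,  0.73,  1.28]), 'err', np.float64(0.0))
66 -12 (array([-0.11,  0.2 , -0.23,  2.02,  0.27,  0.79,  0.65]), 'err', np.float64(0.0))
36 -12 (array([-0.24,  0.25, -0.11,  1.95,  0.29,  0.9 ,  0.1 ]), 'err', np.float64(0.0))
7 -12 (array([-0.32,  0.32, -0.01,  1.85,  0.24,  1.03, -0.34]), 'err', np.float64(0.0))
7 20 (array([ 0.11,  0.33, -0.15,  1.83, -0.35,  1.04,  0.28]), 'err', np.float64(0.0))
7 50 (array([ 0.44,  0.53, -0.28,  1.8 , -0.73,  1.24,  0.69]), 'err', np.float64(0.0))
7 78 (array([ 0.61,  0.83, -0.39,  1.74, -0.91,  1.46,  0.9 ]), 'err', np.float64(0.0))
slerp
[-0.92146126  1.21740078  1.41892592]
[ 0.21  0.02 -0.98] (array([ 0.07,  0.18, -0.37,  2.05,  0.15,  0.73,  1.28]), 'err', np.float64(0.0))
[-0.03  0.21 -0.98] (array([ 0.21,  0.32, -0.39,  1.85, -0.11,  1.  ,  1.31]), 'err', np.float64(0.0))
[-0.2   0.44 -0.88] (array([ 0.32,  0.47, -0.39,  1.71, -0.31,  1.21,  1.23]), 'err', np.float64(0.0))
[-0.28  0.67 -0.69] (array([ 0.42,  0.61, -0.39,  1.64, -0.51,  1.36,  1.12]), 'err', np.float64(0.0))
[-0.25  0.85 -0.45] (array([ 0.51,  0.73, -0.38,  1.65, -0.7 ,  1.44,  1.  ]), 'err', np.float64(0.0))
[-0.12  0.97 -0.21] (array([ 0.6 ,  0.82, -0.37,  1.74, -0.91,  1.46,  0.91]), 'err', np.float64(0.0))
```

Both rotation paths can be reached. I descend and grip.

apply_moves --steps '[0.041,0.002,0.127,0.009,0.127,-0.018,0.041,0.002,0.127,0.009,0.127,-0.018,0.041,0.002,0.127,0.009,0.127,-0.018,0.041,0.002,0.127,0.009,0.127,-0.018,0.041,0.002,0.127,0.009,0.127,-0.018,0,0,0,0,0,0,0,0,0,0,0,0]'

```text
clock: 3.85
ee_pos: [0.5489, 0.2132, 0.0113]
tool_rot: [[-0.972, -0.107, 0.21], [-0.105, 0.994, 0.019], [-0.211, -0.004, -0.977]]
force: [0.1, -0.7, -0.1]
opening: 0.085
grip_force: 0.0
```

```bash
python3 - <<'E'
from kin import *
log();st(); plan([.5503,.2134,.0107],mat(96,-12),1)
E
```

```text
3.9 q [-0.35  0.65 -0.17  2.04  0.61  0.32  0.64] p [0.5489 0.2132 0.0113] open 0.085 gf 0.0 F [ 0.1 -0.7 -0.1]
[[-0.972, -0.107, 0.21], [-0.105, 0.994, 0.019], [-0.211, -0.004, -0.977]]
1 rows of [-0.008, 0.0, 0.006, -0.037, 0.038, 0.036]
```

apply_moves --steps '[0,0,0,0,0,0,0,0,0,0,0,0,0,0,0,0,0,0,0,0,0,0,0,0,0,0,0,0,0,0,0,0,0,0,0,0,0,0,0,0,0,0,0,0,0,0,0,0]' --grip 30 --newtons 60

```text
clock: 4.65
ee_pos: [0.5497, 0.2128, 0.0119]
tool_rot: [[-0.972, -0.106, 0.211], [-0.104, 0.994, 0.019], [-0.212, -0.003, -0.977]]
force: [-2.7, -1.3, 6.6]
opening: 0.0435
grip_force: 61.5
```

```bash
python3 - <<'E'
from kin import *
s=st(); plan(np.array(s["ee_pos"])+[-.005,-.02,.18],s["tool_rot"])
E
```

```text
4.7 q [-0.35  0.65 -0.17  2.04  0.61  0.32  0.63] p [0.5497 0.2128 0.0119] open 0.0435 gf 61.5 F [-2.7 -1.3  6.6]
[[-0.972, -0.106, 0.211], [-0.104, 0.994, 0.019], [-0.212, -0.003, -0.977]]
5 rows of [-0.042, -0.027, -0.236, 0.0, 0.0, 0.0]
```

apply_moves --steps '[-0.042,-0.027,-0.236,0,0,0,-0.042,-0.027,-0.236,0,0,0,-0.042,-0.027,-0.236,0,0,0,-0.042,-0.027,-0.236,0,0,0,-0.042,-0.027,-0.236,0,0,0]'

```text
clock: 5.15
ee_pos: [0.5442, 0.1919, 0.192]
tool_rot: [[-0.972, -0.106, 0.209], [-0.104, 0.994, 0.018], [-0.21, -0.004, -0.978]]
force: [-0.1, 0.6, -2.1]
opening: 0.0431
grip_force: 62.1
```

```bash
python3 - <<'E'
from kin import *
log();s=st(); 
a=np.deg2rad(96.8);f=np.array([np.cos(a),np.sin(a),0]);R=mat(6.8,78);g=np.array([.514,.047,.150])-.007*f;t=g+.0187*R[:,2];print(t)
plan(t,R,24)
E
```

```text
5.2 q [-0.11  0.39 -0.44  1.88  0.37  0.74  0.91] p [0.5442 0.1919 0.192 ] open 0.0431 gf 62.1 F [-0.1  0.6 -2.1]
[[-0.972, -0.106, 0.209], [-0.104, 0.994, 0.018], [-0.21, -0.004, -0.978]]
[0.51266306 0.05821193 0.14611205]
24 rows of [-0.018, -0.043, -0.006, -0.482, 0.635, 0.741]
```

apply_moves --steps '[-0.018,-0.043,-0.006,-0.482,0.635,0.741,-0.018,-0.043,-0.006,-0.482,0.635,0.741,-0.018,-0.043,-0.006,-0.482,0.635,0.741,-0.018,-0.043,-0.006,-0.482,0.635,0.741,-0.018,-0.043,-0.006,-0.482,0.635,0.741,-0.018,-0.043,-0.006,-0.482,0.635,0.741,-0.018,-0.043,-0.006,-0.482,0.635,0.741,-0.018,-0.043,-0.006,-0.482,0.635,0.741,-0.018,-0.043,-0.006,-0.482,0.635,0.741,-0.018,-0.043,-0.006,-0.482,0.635,0.741,-0.018,-0.043,-0.006,-0.482,0.635,0.741,-0.018,-0.043,-0.006,-0.482,0.635,0.741]'

```text
clock: 6.35
ee_pos: [0.5602, 0.112, 0.1815]
tool_rot: [[-0.767, 0.59, -0.252], [0.384, 0.737, 0.556], [0.514, 0.329, -0.792]]
force: [0.1, -0.7, -2.7]
opening: 0.043
grip_force: 62.4
```

```bash
python3 - <<'E'
from kin import *
log();s=st(); 
R=mat(6.8,78);plan([.5127,.0582,.146],R,12)
E
```

```text
6.3 q [ 0.41  0.71 -0.55  1.57 -0.28  1.21  1.06] p [0.5602 0.112  0.1815] open 0.043 gf 62.4 F [ 0.1 -0.7 -2.7]
[[-0.767, 0.59, -0.252], [0.384, 0.737, 0.556], [0.514, 0.329, -0.792]]
12 rows of [-0.017, -0.043, -0.006, -0.48, 0.635, 0.74]
```

apply_moves --steps '[-0.017,-0.043,-0.006,-0.48,0.635,0.74,-0.017,-0.043,-0.006,-0.48,0.635,0.74,-0.017,-0.043,-0.006,-0.48,0.635,0.74,-0.017,-0.043,-0.006,-0.48,0.635,0.74,-0.017,-0.043,-0.006,-0.48,0.635,0.74,-0.017,-0.043,-0.006,-0.48,0.635,0.74,-0.017,-0.043,-0.006,-0.48,0.635,0.74,-0.017,-0.043,-0.006,-0.48,0.635,0.74,-0.017,-0.043,-0.006,-0.48,0.635,0.74,-0.017,-0.043,-0.006,-0.48,0.635,0.74,-0.017,-0.043,-0.006,-0.48,0.635,0.74,-0.017,-0.043,-0.006,-0.48,0.635,0.74]'

```text
clock: 7.55
ee_pos: [0.5129, 0.0567, 0.1452]
tool_rot: [[-0.024, 0.993, -0.115], [0.208, 0.117, 0.971], [0.978, -0.001, -0.209]]
force: [-1.0, 1.0, -2.3]
opening: 0.0435
grip_force: 62.5
```

```bash
python3 - <<'E'
from kin import *
log();s=st(); R=mat(6.8,78);plan([.5127,.0582,.146],R)
a=cam("scene");b=cam("top")
# housing bottom (red) & top markers predicted
A=cv2.resize(a["f"][90:290,60:420],(790,439));B=cv2.resize(b["f"][170:330,200:480],(790,451))
cv2.imwrite("pics/p1.png",cv2.resize(np.vstack([A,B])[:,:,::-1],(533,600)))
import pickle;pickle.dump((a,b),open("c2.pkl","wb"))
E
```

```text
7.5 q [ 0.75  1.02 -0.52  1.76 -0.74  1.29  0.96] p [0.5129 0.0567 0.1452] open 0.0435 gf 62.5 F [-1.   1.  -2.3]
[[-0.024, 0.993, -0.115], [0.208, 0.117, 0.971], [0.978, -0.001, -0.209]]
1 rows of [0.007, -0.0, 0.009, 0.01, 0.019, -0.01]
```

View pics/p1.png

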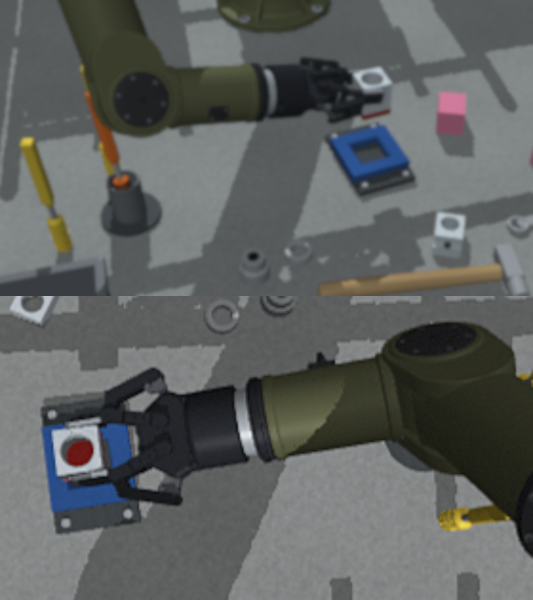

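The housing is held upright over the nest with its bore up: crop (372,85) in the scene half, (78,455) in the top half. The wrist at crop (140,95) comes close to the brush at (100,120), so I measure that gap before lowering.

```bash
python3 - <<'E'
from kin import *
import pickle
a,b=pickle.load(open("c.pkl","rb"));a2,b2=pickle.load(open("c2.pkl","rb"))
def om(c,roi):
    h=cv2.cvtColor(c["f"],cv2.COLOR_RGB2HSV);m=((h[:,:,0]>4)&(h[:,:,0]<16)&(h[:,:,1]>140)&(h[:,:,2]>60)).astype(np.uint8)
    M=np.zeros_like(m);x0,y0,x1,y1=roi;M[y0:y1,x0:x1]=m[y0:y1,x0:x1];return M
for c,roi,nm in((a,(110,140,170,225),"scene"),(b,(400,200,470,260),"top")):
    M=om(c,roi);n,l,s,ct=cv2.connectedComponentsWithStats(M)
    for i in range(1,n):
        if s[i,4]>25:
            pts=np.argwhere(l==i)[:,::-1].astype(np.float32);vx,vy,x0,y0=cv2.fitLine(pts,2,0,.01,.01).ravel();t=(pts-[x0,y0])@[vx,vy]
            print(nm,s[i],"ends",(np.array([x0,y0])+t.min()*np.array([vx,vy])).round(1),(np.array([x0,y0])+t.max()*np.array([vx,vy])).round(1))
s=sense();w=np.array(s["ee_pos"])-.286*np.array(s["tool_rot"])[:,2];print("wrist",w.round(3),"px",np.round(proj(a2,w),0),np.round(proj(b2,w),0))
g=a2["f"][int(proj(a2,w)[1])].astype(int);print(g[110:200:3].tolist())
x,r=fit();print(x.round(3),r.round(1)[-12:])
for p in([.40,-.03],[.44,-.08],[.42,-.12]):
  for hd in(97,75,50):
    R=mat(hd-90,78);print(p,hd,ik(x,np.r_[p,.045]+.0187*R[:,2],R,s["qpos"]),"wrist",(np.r_[p,.045]-.267*R[:,2]).round(2))
E
```

```text
scene [126 158  17  47 356] ends [128.7 157.8] [140.3 203.9]
scene [138 211  11   7  57] ends [137.9 215.3] [148.3 213.4]
top [425 220  34  23 293] ends [425.4 239.8] [457.  222.9]
wrist [ 0.544 -0.222  0.203] px [188. 156.] [389. 224.]
[[86, 90, 90], [86, 90, 90], [92, 88, 86], [143, 77, 36], [64, 61, 43], [53, 56, 40], [58, 61, 44], [59, 62, 45], [62, 65, 48], [43, 45, 44], [49, 52, 55], [33, 34, 35], [32, 32, 34], [31, 32, 34], [30, 31, 34], [28, 30, 32], [30, 31, 33], [31, 33, 35], [30, 31, 34], [29, 31, 32], [31, 32, 33], [36, 38, 34], [53, 56, 40], [55, 58, 41], [52, 55, 39], [57, 60, 43], [57, 62, 44], [57, 60, 44], [58, 61, 44], [59, 62, 45]]
[ 0.245  0.    -0.003 -0.003  0.001  0.577 -0.019  0.     0.381 -0.
  0.     0.36 ] [ 0.   0.  -0.1 -0.1  0.  -0.2 -0.1 -0.1  0.1 -0.3  0.2  0.2]
[0.4, -0.03] 97 (array([ 0.91,  1.16, -0.43,  1.89, -0.58,  1.22,  1.17]), 'err', np.float64(0.0)) wrist [ 0.43 -0.29  0.1 ]
[0.4, -0.03] 75 (array([ 1.1 ,  1.17, -0.46,  2.15, -0.88,  0.95,  1.4 ]), 'err', np.float64(0.0)) wrist [ 0.33 -0.28  0.1 ]
[0.4, -0.03] 50 (array([ 1.58,  1.53, -1.03,  2.46, -1.52,  0.17,  1.92]), 'err', np.float64(0.025)) wrist [ 0.23 -0.23  0.1 ]
[0.44, -0.08] 97 (array([ 0.91,  1.18, -0.41,  1.71, -0.55,  1.37,  1.09]), 'err', np.float64(0.0)) wrist [ 0.47 -0.34  0.1 ]
[0.44, -0.08] 75 (array([ 1.08,  1.16, -0.43,  1.98, -0.82,  1.08,  1.27]), 'err', np.float64(0.0)) wrist [ 0.37 -0.33  0.1 ]
[0.44, -0.08] 50 (array([ 1.12,  1.17, -0.29,  2.32, -1.42,  1.03,  1.85]), 'err', np.float64(0.0)) wrist [ 0.27 -0.28  0.1 ]
[0.42, -0.12] 97 (array([ 0.96,  1.18, -0.39,  1.68, -0.5 ,  1.43,  1.1 ]), 'err', np.float64(0.0)) wrist [ 0.45 -0.38  0.1 ]
[0.42, -0.12] 75 (array([ 1.13,  1.15, -0.4 ,  1.93, -0.75,  1.16,  1.24]), 'err', np.float64(0.0)) wrist [ 0.35 -0.37  0.1 ]
[0.42, -0.12] 50 (array([ 1.24,  1.16, -0.34,  2.26, -1.26,  0.98,  1.71]), 'err', np.float64(0.0)) wrist [ 0.25 -0.32  0.1 ]
```

```bash
python3 - <<'E'
from kin import *
import pickle
a,b=pickle.load(open("c.pkl","rb"))
print("handle top",tri(a,(128.7,157.8),b,(457,222.9)),"\nhandle bottom-ish",tri(a,(140.3,203.9),b,(427,239)))
print("yellow bases",onz(b,432,287,.0),onz(b,465,220,.0))
x,r=fit();s=sense();L=x[-1];q=s["qpos"]
for p,hd in(([.40,-.05],60),([.40,-.05],50),([.42,-.08],50),([.42,-.05],35)):
    R=mat(hd-90,77.8)
    for z in(.3,.045):
        t=np.r_[p,z]+.0187*R[:,2];r_=ik(x,t,R,q);print(p,hd,z,r_,"wrist",(t-L*R[:,2]).round(2))
plan(np.array(s["ee_pos"])+[-.01,.03,.15],s["tool_rot"])
E
```

```text
handle top (array([ 0.54040243, -0.33565576,  0.21802753]), np.float64(0.00041542737804585195)) 
handle bottom-ish (array([ 0.53182602, -0.32905299,  0.0853689 ]), np.float64(0.016425079644356202))
yellow bases [ 0.44103952 -0.34688474  0.        ] [ 0.58402587 -0.43172767  0.        ]
[0.4, -0.05] 60 0.3 (array([ 1.18,  0.57, -0.39,  2.3 , -1.13,  1.28,  1.2 ]), 'err', np.float64(0.0)) wrist [ 0.23 -0.34  0.37]
[0.4, -0.05] 60 0.045 (array([ 1.18,  1.18, -0.4 ,  2.3 , -1.19,  0.9 ,  1.71]), 'err', np.float64(0.0)) wrist [ 0.23 -0.34  0.12]
[0.4, -0.05] 50 0.3 (array([ 1.17,  0.53, -0.32,  2.44, -1.29,  1.25,  1.33]), 'err', np.float64(0.0)) wrist [ 0.19 -0.31  0.37]
[0.4, -0.05] 50 0.045 (array([ 1.1 ,  1.21, -0.21,  2.44, -1.46,  1.06,  2.04]), 'err', np.float64(0.0)) wrist [ 0.19 -0.31  0.12]
[0.42, -0.08] 50 0.3 (array([ 1.19,  0.55, -0.34,  2.35, -1.26,  1.26,  1.25]), 'err', np.float64(0.0)) wrist [ 0.21 -0.34  0.37]
[0.42, -0.08] 50 0.045 (array([ 1.15,  1.18, -0.28,  2.35, -1.39,  1.02,  1.88]), 'err', np.float64(0.0)) wrist [ 0.21 -0.34  0.12]
[0.42, -0.05] 35 0.3 (array([ 1.29,  0.48, -0.51,  2.5 , -1.52,  1.1 ,  1.33]), 'err', np.float64(0.212)) wrist [ 0.15 -0.24  0.37]
[0.42, -0.05] 35 0.045 (array([ 1.77,  1.94, -1.43,  2.5 ,  2.02,  0.4 , -1.7 ]), 'err', np.float64(0.19)) wrist [ 0.15 -0.24  0.12]
4 rows of [0.255, -0.012, -0.002, 0.0, 0.0, 0.0]
```

The wrist is only about 4 cm from the brush, so I won't lower here. I'll raise the housing, stand it on free bench at about (0.40, -0.05), and regrasp it from above.

apply_moves --steps '[0.255,-0.012,-0.002,0,0,0,0.255,-0.012,-0.002,0,0,0,0.255,-0.012,-0.002,0,0,0,0.255,-0.012,-0.002,0,0,0,0,0,0,0,0,0]'

```text
clock: 8.15
ee_pos: [0.5017, 0.0897, 0.3011]
tool_rot: [[-0.037, 0.992, -0.12], [0.21, 0.125, 0.97], [0.977, 0.01, -0.213]]
force: [0.8, -0.0, -2.6]
opening: 0.0436
grip_force: 62.5
```

```bash
python3 - <<'E'
from kin import *
log();s=st(); R=mat(-30,77.8);t=np.r_[.40,-.05,.28]+.0187*R[:,2];print(t);plan(t,R,12)
E
```

```text
8.2 q [ 0.76  0.77 -0.59  1.79 -0.84  1.4   0.8 ] p [0.5017 0.0897 0.3011] open 0.0436 gf 62.5 F [ 0.8 -0.  -2.6]
[[-0.037, 0.992, -0.12], [0.21, 0.125, 0.97], [0.977, 0.01, -0.213]]
[ 0.40913884 -0.03417107  0.27604823]
12 rows of [-0.03, -0.04, -0.073, -0.659, -0.002, 0.154]
```

apply_moves --steps '[-0.03,-0.04,-0.073,-0.659,-0.002,0.154,-0.03,-0.04,-0.073,-0.659,-0.002,0.154,-0.03,-0.04,-0.073,-0.659,-0.002,0.154,-0.03,-0.04,-0.073,-0.659,-0.002,0.154,-0.03,-0.04,-0.073,-0.659,-0.002,0.154,-0.03,-0.04,-0.073,-0.659,-0.002,0.154,-0.03,-0.04,-0.073,-0.659,-0.002,0.154,-0.03,-0.04,-0.073,-0.659,-0.002,0.154,-0.03,-0.04,-0.073,-0.659,-0.002,0.154,-0.03,-0.04,-0.073,-0.659,-0.002,0.154,-0.03,-0.04,-0.073,-0.659,-0.002,0.154,-0.03,-0.04,-0.073,-0.659,-0.002,0.154]'

```text
clock: 9.35
ee_pos: [0.4077, -0.036, 0.2707]
tool_rot: [[0.115, 0.863, 0.492], [0.183, -0.505, 0.844], [0.976, -0.007, -0.216]]
force: [-0.5, -0.3, -2.0]
opening: 0.0434
grip_force: 62.6
```

```bash
python3 - <<'E'
from kin import *
log();s=st(); R=mat(-30,77.8);t=np.r_[.40,-.05,.055]+.0187*R[:,2];print(t);plan(t,R,8)
E
```

```text
9.3 q [ 1.23  0.63 -0.48  2.32 -1.12  1.19  1.22] p [ 0.4077 -0.036   0.2707] open 0.0434 gf 62.6 F [-0.5 -0.3 -2. ]
[[0.115, 0.863, 0.492], [0.183, -0.505, 0.844], [0.976, -0.007, -0.216]]
[ 0.40913884 -0.03417107  0.05104823]
8 rows of [-0.178, 0.001, 0.041, 0.006, 0.008, -0.013]
```

apply_moves --steps '[-0.178,0.001,0.041,0.006,0.008,-0.013,-0.178,0.001,0.041,0.006,0.008,-0.013,-0.178,0.001,0.041,0.006,0.008,-0.013,-0.178,0.001,0.041,0.006,0.008,-0.013,-0.178,0.001,0.041,0.006,0.008,-0.013,-0.178,0.001,0.041,0.006,0.008,-0.013,-0.178,0.001,0.041,0.006,0.008,-0.013,-0.178,0.001,0.041,0.006,0.008,-0.013,0,0,0,0,0,0]'

```text
clock: 10.25
ee_pos: [0.4096, -0.0337, 0.0484]
tool_rot: [[0.108, 0.866, 0.488], [0.182, -0.5, 0.847], [0.977, -0.003, -0.211]]
force: [-0.3, -0.7, -1.8]
opening: 0.0432
grip_force: 62.6
```

```bash
python3 - <<'E'
from kin import *
log();s=st(); R=mat(-30,77.8);t=np.r_[.40,-.05,.045]+.0187*R[:,2];print(t);plan(t,R,3)
a=cam("scene");b=cam("top");P=np.array(s["ee_pos"])-.0187*np.array(s["tool_rot"])[:,2]
u,v=map(int,proj(a,P));A=cv2.resize(a["f"][v-50:v+50,u-65:u+65],(780,600));cv2.imwrite("pics/p2.png",A[:,:,::-1]);print(u,v)
E
```

```text
10.2 q [ 1.19  1.17 -0.41  2.3  -1.18  0.9   1.69] p [ 0.4096 -0.0337  0.0484] open 0.0432 gf 62.6 F [-0.3 -0.7 -1.8]
[[0.108, 0.866, 0.488], [0.182, -0.5, 0.847], [0.977, -0.003, -0.211]]
[ 0.40913884 -0.03417107  0.04104823]
3 rows of [-0.016, -0.0, 0.002, -0.004, 0.0, -0.012]
258 158
```

View pics/p2.png

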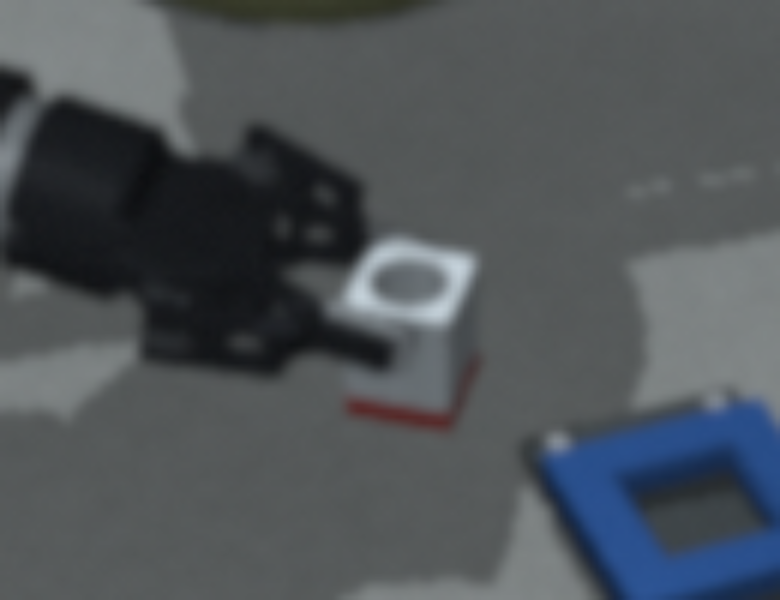

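The crop shows the housing upright, bore at (410,280) and red end down at (400,412), just above free bench. I lower it gently until it touches.

apply_moves --steps '[-0.012,0,0.002,0,0,0,-0.012,0,0.002,0,0,0,-0.012,0,0.002,0,0,0,-0.006,0,0.001,0,0,0,0,0,0,0,0,0]'

```text
clock: 10.85
ee_pos: [0.4087, -0.0332, 0.0456]
tool_rot: [[0.107, 0.866, 0.488], [0.18, -0.499, 0.847], [0.978, -0.002, -0.209]]
force: [0.8, -0.6, -2.0]
opening: 0.0431
grip_force: 62.6
```

apply_moves --steps '[-0.01,0,0.002,0,0,0,0,0,0,0,0,0]'

```text
clock: 11.05
ee_pos: [0.4087, -0.0332, 0.0439]
tool_rot: [[0.107, 0.866, 0.488], [0.18, -0.499, 0.848], [0.978, -0.003, -0.209]]
force: [-0.3, 0.3, -1.8]
opening: 0.0431
grip_force: 62.6
```

apply_moves --steps '[-0.01,0,0.002,0,0,0,0,0,0,0,0,0]'

```text
clock: 11.25
ee_pos: [0.4086, -0.0331, 0.0423]
tool_rot: [[0.107, 0.866, 0.488], [0.18, -0.499, 0.848], [0.978, -0.003, -0.209]]
force: [0.0, -0.2, -1.4]
opening: 0.0427
grip_force: 62.6
```

apply_moves --steps '[-0.01,0,0.002,0,0,0,0,0,0,0,0,0]'

```text
clock: 11.45
ee_pos: [0.4086, -0.0332, 0.0407]
tool_rot: [[0.107, 0.866, 0.488], [0.18, -0.499, 0.848], [0.978, -0.003, -0.209]]
force: [-0.7, -0.2, -1.8]
opening: 0.0433
grip_force: 62.6
```

apply_moves --steps '[-0.01,0,0.002,0,0,0,0,0,0,0,0,0]'

```text
clock: 11.65
ee_pos: [0.4086, -0.033, 0.0397]
tool_rot: [[0.106, 0.866, 0.488], [0.179, -0.499, 0.848], [0.978, -0.003, -0.208]]
force: [1.0, -0.1, -0.9]
opening: 0.0436
grip_force: 62.7
```

apply_moves --steps '[-0.008,0,0.001,0,0,0,0,0,0,0,0,0]'

```text
clock: 11.85
ee_pos: [0.4086, -0.0329, 0.0398]
tool_rot: [[0.104, 0.866, 0.488], [0.177, -0.499, 0.848], [0.979, -0.002, -0.206]]
force: [-1.8, -3.4, 6.4]
opening: 0.0432
grip_force: 63.3
```

apply_moves --steps '[0,0,0,0,0,0,0,0,0,0,0,0,0,0,0,0,0,0,0,0,0,0,0,0,0,0,0,0,0,0]' --grip 80

```text
clock: 12.35
ee_pos: [0.4085, -0.0332, 0.0381]
tool_rot: [[0.107, 0.866, 0.488], [0.18, -0.499, 0.848], [0.978, -0.003, -0.209]]
force: [0.5, 0.8, -0.4]
opening: 0.0803
grip_force: 0.0
```

```bash
python3 - <<'E'
from kin import *
log();s=st();p=np.array(s["ee_pos"]);z=np.array(s["tool_rot"])[:,2]
t=p-.12*z*[1,1,0]+[0,0,.035];plan(t,s["tool_rot"],5)
x,r=fit();q=s["qpos"]
for w in((-30),(60),(-120),(150)): print(w,ik(x,np.array([.4036,-.0417,.18]),mat(w,0),q))
for w in(6.8,96.8,-83.2,-173.2): print("nest",w,ik(x,np.array([.514,.047,.04]),mat(w,0),q))
for w in(0,90,180,-90): print("brush",w,ik(x,np.array([.536,-.332,.15]),mat(w,0),q))
E
```

```text
12.3 q [ 1.19  1.19 -0.4   2.3  -1.18  0.89  1.7 ] p [ 0.4085 -0.0332  0.0381] open 0.0803 gf 0.0 F [ 0.5  0.8 -0.4]
[[0.107, 0.866, 0.488], [0.18, -0.499, 0.848], [0.978, -0.003, -0.209]]
5 rows of [0.013, -0.0, -0.163, 0.0, 0.0, 0.0]
-30 (array([ 0.09,  0.23, -0.06,  2.11,  0.02,  0.8 , -0.5 ]), 'err', np.float64(0.0))
60 (array([ 0.35,  0.24, -0.38,  2.11,  0.12,  0.81,  0.94]), 'err', np.float64(0.0))
-120 (array([-0.83,  0.55,  1.35,  2.12, -0.65,  0.99, -1.22]), 'err', np.float64(0.0))
150 (array([-0.83,  0.55,  1.35,  2.12, -0.65,  0.99, -2.79]), 'err', np.float64(0.0))
nest 6.8 (array([-0.49,  0.65,  0.54,  2.02, -0.57,  0.62,  0.56]), 'err', np.float64(0.0))
nest 96.8 (array([-0.17,  0.58,  0.04,  2.02, -0.05,  0.54,  1.6 ]), 'err', np.float64(0.0))
nest -83.2 (array([-0.71,  0.81,  0.97,  2.02, -0.93,  0.84, -0.64]), 'err', np.float64(0.0))
nest -173.2 (array([-0.81,  1.  ,  1.29,  2.02, -1.13,  1.11, -2.  ]), 'err', np.float64(0.0))
brush 0 (array([ 0.28,  0.61,  0.4 ,  1.6 , -0.27,  0.98,  0.77]), 'err', np.float64(0.0))
brush 90 (array([ 0.59,  0.58, -0.12,  1.6 ,  0.08,  0.97,  2.01]), 'err', np.float64(0.0))
brush 180 (array([-0.1 ,  0.97,  1.35,  1.61, -0.96,  1.37, -1.76]), 'err', np.float64(0.0))
brush -90 (array([-0.  ,  0.78,  0.98,  1.61, -0.7 ,  1.14, -0.42]), 'err', np.float64(0.0))
```

apply_moves --steps '[0.005,0,-0.163,0,0,0,0.005,0,-0.163,0,0,0,0.01,0,-0.163,0,0,0,0.3,0,-0.1,0,0,0,0.3,0,-0.05,0,0,0,0.3,0,0,0,0,0]' --grip 85

```text
clock: 12.95
ee_pos: [0.3764, -0.0902, 0.1945]
tool_rot: [[0.108, 0.866, 0.489], [0.179, -0.501, 0.847], [0.978, -0.004, -0.209]]
force: [-0.1, -1.7, 0.3]
opening: 0.0847
grip_force: 0.0
```

```bash
python3 - <<'E'
from kin import *
log();s=st();plan([.395,-.055,.20],mat(-30,0))
E
```

```text
12.9 q [ 1.28  0.81 -0.35  2.26 -0.99  1.2   1.34] p [ 0.3764 -0.0902  0.1945] open 0.0847 gf 0.0 F [-0.1 -1.7  0.3]
[[0.108, 0.866, 0.489], [0.179, -0.501, 0.847], [0.978, -0.004, -0.209]]
18 rows of [0.013, -0.001, 0.009, -0.002, -0.944, -0.002]
```

apply_moves --steps '[0.013,0,0.009,0,-0.944,0,0.013,0,0.009,0,-0.944,0,0.013,0,0.009,0,-0.944,0,0.013,0,0.009,0,-0.944,0,0.013,0,0.009,0,-0.944,0,0.013,0,0.009,0,-0.944,0,0.013,0,0.009,0,-0.944,0,0.013,0,0.009,0,-0.944,0,0.013,0,0.009,0,-0.944,0,0.013,0,0.009,0,-0.944,0,0.013,0,0.009,0,-0.944,0,0.013,0,0.009,0,-0.944,0]'

```text
clock: 14.15
ee_pos: [0.3891, -0.0669, 0.2026]
tool_rot: [[0.45, 0.866, 0.216], [0.779, -0.499, 0.379], [0.436, -0.002, -0.9]]
force: [-0.4, -0.2, -0.5]
opening: 0.085
grip_force: 0.0
```

apply_moves --steps '[0.013,0,0.009,0,-0.944,0,0.013,0,0.009,0,-0.944,0,0.013,0,0.009,0,-0.944,0,0.013,0,0.009,0,-0.944,0,0.013,0,0.009,0,-0.944,0,0.013,0,0.009,0,-0.944,0,0,0,0,0,0,0]'

```text
clock: 14.85
ee_pos: [0.3967, -0.0534, 0.1975]
tool_rot: [[0.494, 0.869, -0.003], [0.869, -0.494, 0.001], [-0.0, -0.003, -1.0]]
force: [0.0, 0.9, -0.1]
opening: 0.0849
grip_force: 0.0
```

```bash
python3 - <<'E'
from kin import *
log();s=st();c=cam("wrist")
h=cv2.cvtColor(c["f"],cv2.COLOR_RGB2HSV)
C=np.array([.4036,-.0417]);a=np.deg2rad(-30);n=np.array([np.cos(a),np.sin(a)]);m=np.array([-n[1],n[0]])
pr=[proj(c,np.r_[C+n*i*.022+m*j*.022,.056]) for i,j in((-1,-1),(1,-1),(1,1),(-1,1))];print("pred",np.round(pr,1).tolist())
cu,cv_=map(int,proj(c,np.r_[C,.056]))
M=np.zeros(h.shape[:2],np.uint8);M[max(cv_-60,0):cv_+60,max(cu-60,0):cu+60]=((h[:,:,2]>150)&(h[:,:,1]<60))[max(cv_-60,0):cv_+60,max(cu-60,0):cu+60]
cs,_=cv2.findContours(M,0,2);k=max(cs,key=cv2.contourArea);r=cv2.minAreaRect(cv2.convexHull(k));print(r)
B=np.array([onz(c,*p,.056)[:2] for p in cv2.boxPoints(r)]);print(B.round(4).tolist(),"ctr",B.mean(0).round(4),"sides",np.linalg.norm(B[1]-B[0]).round(4),np.linalg.norm(B[2]-B[1]).round(4),"yaw",np.rad2deg(np.arctan2(*(B[1]-B[0])[::-1])).round(1))
b=cam("top");save(b,"t3.png")
V=np.hstack([cv2.resize(c["f"],(400,300)),cv2.resize(b["f"],(400,300))]);cv2.imwrite("pics/p3.png",V[:,:,::-1])
E
```

```text
14.8 q [ 0.23  0.2  -0.19  2.09  0.05  0.85 -0.51] p [ 0.3967 -0.0534  0.1975] open 0.0849 gf 0.0 F [ 0.   0.9 -0.1]
[[0.494, 0.869, -0.003], [0.869, -0.494, 0.001], [-0.0, -0.003, -1.0]]
pred [[258.5, 201.7], [302.9, 202.0], [304.2, 157.4], [257.9, 157.0]]Traceback (most recent call last):
  File "<stdin>", line 8, in <module>
ValueError: max() iterable argument is empty
```

```bash
cat > hs.py <<'E'
from kin import *
def housing(c,C,z,half=45,S=45):
    h=cv2.cvtColor(cv2.GaussianBlur(c["f"],(3,3),0),cv2.COLOR_RGB2HSV);cu,cv_=map(int,proj(c,np.r_[C,z]))
    y0,x0=max(cv_-half,0),max(cu-half,0);roi=h[y0:cv_+half,x0:cu+half,2]
    t,m=cv2.threshold(roi,0,255,cv2.THRESH_OTSU);cs,_=cv2.findContours(m,0,2,offset=(x0,y0));k=max(cs,key=cv2.contourArea);r=cv2.minAreaRect(cv2.convexHull(k))
    B=np.array([onz(c,*p,z)[:2] for p in cv2.boxPoints(r)]);print("otsu",t,"rect",np.round(r[0],1),np.round(r[1],1),"ctr",B.mean(0).round(4),"sides",np.linalg.norm(B[1]-B[0]).round(4),np.linalg.norm(B[2]-B[1]).round(4),"yaw",np.rad2deg(np.arctan2(*(B[1]-B[0])[::-1])).round(1))
E
python3 - <<'E'
from hs import *
c=cam("wrist");b=cam("top");C=[.4036,-.0417]
V=np.hstack([cv2.resize(c["f"],(400,300)),cv2.resize(b["f"],(400,300))]);cv2.imwrite("pics/p3.png",V[:,:,::-1])
housing(c,C,.056);housing(b,C,.056,25)
E
```

```text
otsu 117.0 rect [281.  179.5] [45. 46.] ctr [ 0.4032 -0.0423] sides 0.0437 0.0443 yaw -29.6
otsu 53.0 rect [292. 304.] [28. 42.] ctr [ 0.4133 -0.0473] sides 0.0851 0.0554 yaw -91.6
```

View pics/p3.png

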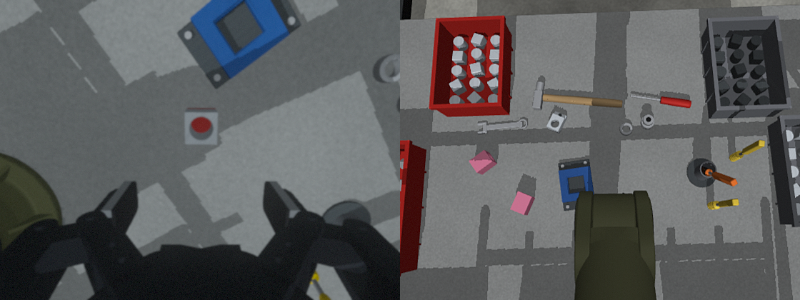

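The wrist half shows the housing standing bore up at (201,127) in the picture, and everything else is unmoved. Measured centre is (0.4032, -0.0423), sides 44 x 44, yaw -29.6°. I regrasp it from above.

```bash
python3 - <<'E'
from kin import *
plan([.4032,-.0423,.10],mat(-29.6,0),4)
E
```

```text
4 rows of [0.026, 0.001, 0.162, -0.013, -0.005, -0.019]
```

apply_moves --steps '[0.026,0.001,0.162,-0.013,-0.005,-0.019,0.026,0.001,0.162,-0.013,-0.005,-0.019,0.026,0.001,0.162,-0.013,-0.005,-0.019,0.026,0.001,0.162,-0.013,-0.005,-0.019,0,0,0,0,0,0]'

```text
clock: 15.5
ee_pos: [0.4023, -0.0431, 0.0985]
tool_rot: [[0.496, 0.869, -0.004], [0.869, -0.496, -0.0], [-0.002, -0.003, -1.0]]
force: [-0.0, 0.8, 0.2]
opening: 0.0853
grip_force: 0.0
```

```bash
python3 - <<'E'
from kin import *
st();plan([.4032,-.0423,.024],mat(-29.6,0),4)
E
```

```text
15.5 q [ 0.17  0.37 -0.17  2.23  0.12  0.56 -0.6 ] p [ 0.4023 -0.0431  0.0985] open 0.0853 gf 0.0 F [-0.   0.8  0.2]
[[0.496, 0.869, -0.004], [0.869, -0.496, -0.0], [-0.002, -0.003, -1.0]]
4 rows of [0.002, 0.001, 0.124, -0.01, 0.007, -0.006]
```

apply_moves --steps '[0.002,0.001,0.124,-0.01,0.007,-0.006,0.002,0.001,0.124,-0.01,0.007,-0.006,0.002,0.001,0.124,-0.01,0.007,-0.006,0.002,0.001,0.124,-0.01,0.007,-0.006,0,0,0,0,0,0]'

```text
clock: 16.0
ee_pos: [0.4047, -0.0427, 0.0255]
tool_rot: [[0.494, 0.87, 0.002], [0.87, -0.494, -0.001], [0.0, 0.003, -1.0]]
force: [-0.4, -0.5, 0.6]
opening: 0.0849
grip_force: 0.0
```

apply_moves --steps '[0,0,0,0,0,0,0,0,0,0,0,0,0,0,0,0,0,0,0,0,0,0,0,0,0,0,0,0,0,0,0,0,0,0,0,0]' --grip 30 --newtons 50

```text
clock: 16.6
ee_pos: [0.4059, -0.042, 0.0272]
tool_rot: [[0.493, 0.87, 0.006], [0.87, -0.493, -0.001], [0.002, 0.006, -1.0]]
force: [-1.4, 0.3, 9.2]
opening: 0.0432
grip_force: 49.8
```

```bash
python3 - <<'E'
from kin import *
s=st();p=np.array(s["ee_pos"]);plan(p+[0,0,.085],s["tool_rot"],2);x,r=fit()
C=np.array([.514,.047]);t=np.r_[C,.11]
print(ik(x,t,mat(6.8,0),s["qpos"]),ik(x,np.r_[C,.031],mat(6.8,0),s["qpos"]))
d=dict(ee_pos=p+[0,0,.085],tool_rot=s["tool_rot"]);plan(t,mat(6.8,0),10,d)
E
```

```text
16.6 q [ 0.12  0.51 -0.12  2.3   0.18  0.33 -0.66] p [ 0.4059 -0.042   0.0272] open 0.0432 gf 49.8 F [-1.4  0.3  9.2]
[[0.493, 0.87, 0.006], [0.87, -0.493, -0.001], [0.002, 0.006, -1.0]]
2 rows of [0.0, 0.002, -0.283, 0.0, 0.0, 0.0]
(array([ 0.09,  0.49, -0.33,  1.95,  0.23,  0.74, -0.26]), 'err', np.float64(0.0)) (array([ 0.06,  0.61, -0.29,  2.02,  0.32,  0.56, -0.34]), 'err', np.float64(0.0))
10 rows of [0.075, 0.058, 0.002, 0.008, 0.0, -0.792]
```

apply_moves --steps '[0,0.002,-0.283,0,0,0,0,0.002,-0.283,0,0,0,0.075,0.058,0.002,0.008,0,-0.792,0.075,0.058,0.002,0.008,0,-0.792,0.075,0.058,0.002,0.008,0,-0.792,0.075,0.058,0.002,0.008,0,-0.792,0.075,0.058,0.002,0.008,0,-0.792,0.075,0.058,0.002,0.008,0,-0.792,0.075,0.058,0.002,0.008,0,-0.792,0.075,0.058,0.002,0.008,0,-0.792,0.075,0.058,0.002,0.008,0,-0.792,0.075,0.058,0.002,0.008,0,-0.792]'

```text
clock: 17.8
ee_pos: [0.5144, 0.0465, 0.1086]
tool_rot: [[-0.121, 0.993, -0.002], [0.993, 0.121, -0.0], [0.0, -0.001, -1.0]]
force: [0.7, -0.2, -2.7]
opening: 0.0432
grip_force: 53.2
```

```bash
python3 - <<'E'
from hs import *
log();s=st();c=cam("wrist");b=cam("top");a=cam("scene")
import pickle;pickle.dump((c,a,b),open("c4.pkl","wb"))
for cc,nm in((c,"wrist"),(a,"scene")):
    h=cv2.cvtColor(cc["f"],cv2.COLOR_RGB2HSV);m=((abs(h[:,:,0].astype(int)-112)<15)&(h[:,:,1]>110)).astype(np.uint8)
    cs,_=cv2.findContours(m,0,2);k=max(cs,key=cv2.contourArea);r=cv2.minAreaRect(k);B=np.array([onz(cc,*p,.022)[:2] for p in cv2.boxPoints(r)]);print(nm,cv2.contourArea(k),np.round(r[0],1),np.round(r[1],1),B.round(3).tolist(),B.mean(0).round(4))
V=np.hstack([cv2.resize(c["f"],(400,300)),cv2.resize(a["f"][100:280,200:440],(400,300))]);cv2.imwrite("pics/p4.png",V[:,:,::-1])
E
```

```text
17.8 q [ 0.11  0.5  -0.36  1.95  0.25  0.74 -0.28] p [0.5144 0.0465 0.1086] open 0.0432 gf 53.2 F [ 0.7 -0.2 -2.7]
[[-0.121, 0.993, -0.002], [0.993, 0.121, -0.0], [0.0, -0.001, -1.0]]
wrist 6571.0 [281.5 196. ] [ 96. 127.] [[0.461, 0.089], [0.557, 0.101], [0.571, 0.023], [0.466, 0.011]] [0.5139 0.0561]
scene 1207.0 [309.1 192.8] [33. 47.] [[0.471, -0.01], [0.453, 0.11], [0.567, 0.094], [0.582, -0.018]] [0.5182 0.0439]
```

View pics/p4.png

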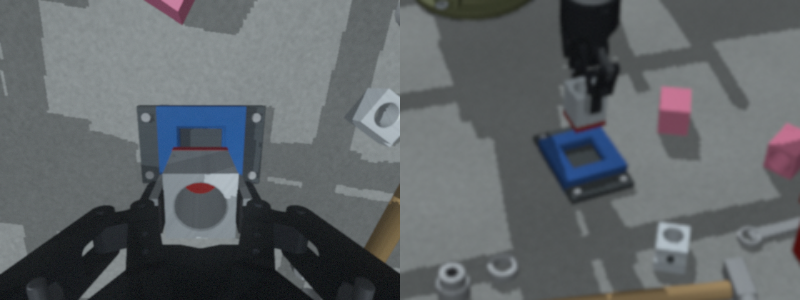

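The wrist half shows the housing held bore up over the blue nest, its red bottom edge at (200,149). The nest's far corners match the earlier measurement. I now work out how far the housing sits off the tool axis.

```bash
python3 - <<'E'
from hs import *
import pickle
c,a,b=pickle.load(open("c4.pkl","rb"));s=sense();R=np.array(s["tool_rot"]);p=np.array(s["ee_pos"])
h=cv2.cvtColor(c["f"],cv2.COLOR_RGB2HSV);m=((h[:,:,0]<8)|(h[:,:,0]>172))&(h[:,:,1]>110)&(h[:,:,2]>50)
m[:195]=0;m[235:]=0;m[:,:200]=0;m[:,350:]=0
ys,xs=np.nonzero(m);print(xs.min(),xs.max(),ys.min(),ys.max())
for u in(xs.min()+3,int(xs.mean()),xs.max()-3):
    v=ys[abs(xs-u)<2].min();P=onz(c,u,v,p[2]-.0272);print(u,v,(R.T@(P-p)).round(4))
for u in(xs.min()-.5,xs.max()+.5): print("side",(R.T@(onz(c,u,ys.min()+1,p[2]-.0272)-p)).round(4))
C=np.array([.5143,.0472])
for off in(-.0016,0): 
    t=C-R[:2,0]*off;print(off,t);plan(np.r_[t,.045],mat(6.9,0),4)
E
```

```text
243 316 206 209
246 207 [ 0.0192 -0.0206  0.0272]
279 206 [ 0.0199 -0.0009  0.0272]
313 207 [0.0193 0.0194 0.0272]
side [ 0.0192 -0.0227  0.0272]
side [0.0193 0.0215 0.0272]
-0.0016 [0.51411042 0.04878873]
4 rows of [0.003, 0.0, 0.106, -0.005, -0.002, -0.005]
0 [0.5143 0.0472]
4 rows of [0.001, 0.0, 0.106, -0.005, -0.002, -0.005]
```

apply_moves --steps '[0.005,0,0.12,-0.005,0,-0.005,0.004,0,0.12,-0.005,0,-0.005,0.004,0,0.11,-0.005,0,-0.005,0,0,0,0,0,0,0,0,0,0,0,0]'

```text
clock: 18.45
ee_pos: [0.5134, 0.0476, 0.056]
tool_rot: [[-0.118, 0.993, -0.001], [0.993, 0.118, -0.0], [-0.0, -0.001, -1.0]]
force: [0.0, 0.5, -1.9]
opening: 0.0432
grip_force: 53.0
```

```bash
python3 - <<'E'
from kin import *
st();plan([.5141,.0492,.055],mat(6.9,0),1);plan([.5141,.0492,.036],mat(6.9,0),5)
E
```

```text
18.4 q [ 0.08  0.57 -0.32  2.    0.3   0.62 -0.33] p [0.5134 0.0476 0.056 ] open 0.0432 gf 53.0 F [ 0.   0.5 -1.9]
[[-0.118, 0.993, -0.001], [0.993, 0.118, -0.0], [-0.0, -0.001, -1.0]]
1 rows of [0.01, 0.006, 0.007, -0.015, 0.001, -0.024]
5 rows of [0.002, 0.001, 0.027, -0.003, 0.0, -0.005]
```

apply_moves --steps '[0.01,0.006,0.007,-0.015,0,-0.02,0,0,0.025,0,0,0,0,0,0.025,0,0,0,0,0,0.025,0,0,0,0,0,0,0,0,0]'

```text
clock: 18.95
ee_pos: [0.5143, 0.0498, 0.0429]
tool_rot: [[-0.121, 0.993, -0.0], [0.993, 0.121, 0.0], [0.0, 0.0, -1.0]]
force: [0.3, -0.0, -1.8]
opening: 0.0434
grip_force: 53.0
```

apply_moves --steps '[0,0,0.02,0,0,0,0,0,0.02,0,0,0,0,0,0,0,0,0]'

```text
clock: 19.25
ee_pos: [0.5144, 0.0498, 0.0369]
tool_rot: [[-0.121, 0.993, 0.0], [0.993, 0.121, 0.0], [0.0, 0.0, -1.0]]
force: [0.8, -0.3, -1.7]
opening: 0.0431
grip_force: 53.0
```

apply_moves --steps '[0,0,0.01,0,0,0,0,0,0.008,0,0,0,0,0,0,0,0,0]'

```text
clock: 19.55
ee_pos: [0.5147, 0.0499, 0.0353]
tool_rot: [[-0.121, 0.993, 0.001], [0.993, 0.121, 0.0], [0.0, 0.001, -1.0]]
force: [-2.3, 0.7, 5.5]
opening: 0.0433
grip_force: 53.8
```

apply_moves --steps '[0,0,0,0,0,0,0,0,0,0,0,0,0,0,0,0,0,0,0,0,0,0,0,0,0,0,0,0,0,0]' --grip 85

```text
clock: 20.05
ee_pos: [0.5147, 0.0499, 0.0346]
tool_rot: [[-0.121, 0.993, 0.001], [0.993, 0.121, 0.001], [0.0, 0.001, -1.0]]
force: [0.6, 0.0, -0.4]
opening: 0.0851
grip_force: 0.0
```

```bash
python3 - <<'E'
from kin import *
s=st();x,r=fit();plan(np.array(s["ee_pos"])+[0,0,.15],s["tool_rot"],4)
for w in(0,6.8,90,45): print(w,ik(x,np.array([.537,-.333,.16]),mat(w,0),s["qpos"]),ik(x,np.array([.514,.047,.15]),mat(w,0),s["qpos"]))
E
```

```text
20.1 q [ 0.06  0.6  -0.3   2.02  0.32  0.57 -0.35] p [0.5147 0.0499 0.0346] open 0.0851 gf 0.0 F [ 0.6  0.  -0.4]
[[-0.121, 0.993, 0.001], [0.993, 0.121, 0.001], [0.0, 0.001, -1.0]]
4 rows of [0.0, 0.0, -0.25, 0.0, 0.0, 0.0]
0 (array([ 0.71,  0.59, -0.32,  1.58,  0.21,  1.01,  0.33]), 'err', np.float64(0.0)) (array([ 0.1 ,  0.44, -0.34,  1.9 ,  0.19,  0.84, -0.34]), 'err', np.float64(0.0))
6.8 (array([ 0.73,  0.59, -0.36,  1.58,  0.23,  1.01,  0.43]), 'err', np.float64(0.0)) (array([ 0.12,  0.44, -0.37,  1.9 ,  0.21,  0.84, -0.24]), 'err', np.float64(0.0))
90 (array([ 0.94,  0.66, -0.74,  1.58,  0.48,  1.1 ,  1.65]), 'err', np.float64(0.0)) (array([ 0.39,  0.51, -0.79,  1.9 ,  0.46,  0.92,  0.95]), 'err', np.float64(0.0))
45 (array([ 0.83,  0.61, -0.53,  1.58,  0.35,  1.05,  0.99]), 'err', np.float64(0.0)) (array([ 0.24,  0.46, -0.56,  1.9 ,  0.32,  0.87,  0.31]), 'err', np.float64(0.0))
```

The housing bottomed out with the TCP at 0.0353 m, against 0.0352 expected, and it is released. I go up and over to the brush, staying well above the yellow brushes.

apply_moves --steps '[0,0,-0.2,0,0,0,0,0,-0.25,0,0,0,0,0,-0.3,0,0,0,0,0,-0.3,0,0,0,0,0,-0.3,0,0,0,0,0,-0.3,0,0,0,0,0,-0.25,0,0,0]'

```text
clock: 20.75
ee_pos: [0.5143, 0.0499, 0.3224]
tool_rot: [[-0.121, 0.993, 0.003], [0.993, 0.121, 0.001], [0.0, 0.003, -1.0]]
force: [1.9, 0.1, -1.1]
opening: 0.085
grip_force: 0.0
```

```bash
python3 - <<'E'
from kin import *
log();s=st();plan([.538,-.30,.34],mat(6.8,0),12)
c=cam("wrist");b=cam("top");h=cv2.cvtColor(c["f"],cv2.COLOR_RGB2HSV)
V=np.hstack([cv2.resize(c["f"],(400,300)),cv2.resize(b["f"],(400,300))]);cv2.imwrite("pics/p5.png",V[:,:,::-1])
from hs import housing
housing(c,[.5143,.0472],.064,55)
E
```

```text
20.8 q [ 0.17  0.28 -0.43  1.62  0.12  1.26 -0.16] p [0.5143 0.0499 0.3224] open 0.085 gf 0.0 F [ 1.9  0.1 -1.1]
[[-0.121, 0.993, 0.003], [0.993, 0.121, 0.001], [0.0, 0.003, -1.0]]
12 rows of [-0.195, -0.01, -0.01, 0.003, -0.0, 0.003]
otsu 115.0 rect [278.5 159.5] [ 79. 109.] ctr [0.5109 0.0665] sides 0.1413 0.1061 yaw 7.0
```

apply_moves --steps '[-0.195,-0.01,-0.01,0,0,0,-0.195,-0.01,-0.01,0,0,0,-0.195,-0.01,-0.01,0,0,0,-0.195,-0.01,-0.01,0,0,0,-0.195,-0.01,-0.01,0,0,0,-0.195,-0.01,-0.01,0,0,0,-0.195,-0.01,-0.01,0,0,0,-0.195,-0.01,-0.01,0,0,0,-0.195,-0.01,-0.01,0,0,0,-0.195,-0.01,-0.01,0,0,0,-0.195,-0.01,-0.01,0,0,0,-0.195,-0.01,-0.01,0,0,0]'

```text
clock: 22.05
ee_pos: [0.5389, -0.302, 0.3367]
tool_rot: [[-0.121, 0.993, -0.0], [0.993, 0.121, 0.001], [0.001, -0.0, -1.0]]
force: [0.1, -0.8, -0.7]
opening: 0.0849
grip_force: 0.0
```

```bash
python3 - <<'E'
from hs import *
log();s=st();c=cam("wrist");b=cam("top");a=cam("scene")
h=cv2.cvtColor(c["f"],cv2.COLOR_RGB2HSV);m=((h[:,:,0]>3)&(h[:,:,0]<17)&(h[:,:,1]>140)&(h[:,:,2]>60)).astype(np.uint8)
print("pred top px",proj(c,np.array([.540,-.336,.21])),m.sum())
cs,_=cv2.findContours(m,0,2);k=max(cs,key=cv2.contourArea);print(cv2.boundingRect(k),cv2.contourArea(k))
import pickle;pickle.dump((c,a,b),open("c6.pkl","wb"))
C=cv2.resize(c["f"][120:420,80:480],(533,400))
V=np.hstack([C,cv2.resize(b["f"][180:300,380:460],(267,400))]);cv2.imwrite("pics/p6.png",V[:,:,::-1])
E
```

```text
22.1 q [ 0.65  0.44 -0.3   1.33  0.13  1.39  0.48] p [ 0.5389 -0.302   0.3367] open 0.0849 gf 0.0 F [ 0.1 -0.8 -0.7]
[[-0.121, 0.993, -0.0], [0.993, 0.121, 0.001], [0.001, -0.0, -1.0]]
pred top px (np.float64(277.2384203752278), np.float64(231.54225412742406)) 976
(216, 200, 52, 47) 767.0
```

View pics/p6.png

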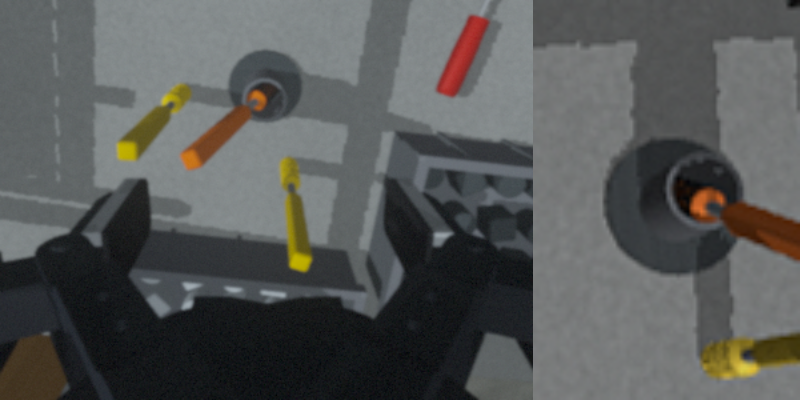

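The orange brush now leans: its top is at full-frame (224,238) in the wrist view, about 53 px from the prediction. The wrist nudged it during the earlier detour. It still stands in its cup and the yellow ones are upright. I triangulate its axis again.

```bash
python3 - <<'E'
from hs import *
import pickle
c,a,b=pickle.load(open("c6.pkl","rb"))
E={}
for nm,cc,roi in(("wrist",c,(180,150,330,280)),("top",b,(400,190,520,300)),("scene",a,(100,120,200,240))):
    h=cv2.cvtColor(cc["f"],cv2.COLOR_RGB2HSV);m=((h[:,:,0]>3)&(h[:,:,0]<17)&(h[:,:,1]>140)&(h[:,:,2]>50)).astype(np.uint8)
    M=np.zeros_like(m);x0,y0,x1,y1=roi;M[y0:y1,x0:x1]=m[y0:y1,x0:x1]
    n,l,s,ct=cv2.connectedComponentsWithStats(M)
    for i in range(1,n):
        if s[i,4]<12: continue
        pts=np.argwhere(l==i)[:,::-1].astype(np.float32);vx,vy,X,Yy=cv2.fitLine(pts,2,0,.01,.01).ravel();d=np.array([vx,vy]);o=np.array([X,Yy]);t=(pts-o)@d
        print(nm,s[i],"ends",(o+t.min()*d).round(1),(o+t.max()*d).round(1))
        if i==1+np.argmax(s[1:,4]): E[nm]=(o,d,cc)
# axis from planes: wrist & others
def plane(o,d,cc):
    C,r1=ray(cc,*(o-15*d));_,r2=ray(cc,*(o+15*d));n=np.cross(r1,r2);n/=np.linalg.norm(n);return n,n@C
N=[plane(*E[k]) for k in E]
for z in(.1,.15,.2):
    A=np.array([n for n,_ in N]);bb=np.array([k for _,k in N])-A[:,2]*z
    xy,res=np.linalg.lstsq(A[:,:2],bb,rcond=None)[:2];print(z,xy.round(4),"res mm",((A[:,:2]@xy-bb)*1e3).round(1))
    for i,j in((0,1),(0,2)): print("   ",np.linalg.solve(A[[i,j],:2],bb[[i,j]]).round(4))
E
```

```text
wrist [266 187  15  16 132] ends [269.9 187.5] [277.6 200.4]
wrist [216 200  52  47 827] ends [218.4 243.3] [265.9 200.9]
top [427 236  46  25 414] ends [426.9 239.2] [471.6 256.9]
scene [115 149  24  52 423] ends [117.6 148.8] [136.6 199.5]
scene [136 209  12   9  72] ends [136.2 214.1] [146.6 212.4]
0.1 [ 0.5178 -0.344 ] res mm [-0. -0.  0.]
    [ 0.5177 -0.3443]
    [ 0.5179 -0.344 ]
0.15 [ 0.5013 -0.3506] res mm [-0. -0.  0.]
    [ 0.5013 -0.3507]
    [ 0.5014 -0.3506]
0.2 [ 0.4849 -0.3572] res mm [ 0.  0. -0.]
    [ 0.4849 -0.3571]
    [ 0.4848 -0.3572]
```

```bash
python3 - <<'E'
from hs import *
import pickle
c,a,b=pickle.load(open("c6.pkl","rb"))
h=cv2.cvtColor(c["f"],cv2.COLOR_RGB2HSV);m=(h[:,:,0]>3)&(h[:,:,0]<17)&(h[:,:,1]>140)&(h[:,:,2]>60)
V=np.where(m,h[:,:,2],0);print(V[222:250:2,212:246:2])
print("face px at z",[np.round(proj(c,np.array([.5178-.328*(z-.1),-.344-.132*(z-.1),z])),1) for z in(.2,.205)])
for nm,cc,rois in(("top",b,((415,265,480,300),)),("scene",a,((100,120,145,235),)),("wrist",c,((160,180,225,245),))):
    hh=cv2.cvtColor(cc["f"],cv2.COLOR_RGB2HSV);mm=((hh[:,:,0]>20)&(hh[:,:,0]<35)&(hh[:,:,1]>110)&(hh[:,:,2]>60)).astype(np.uint8)
    for x0,y0,x1,y1 in rois:
        M=np.zeros_like(mm);M[y0:y1,x0:x1]=mm[y0:y1,x0:x1];n,l,s,ct=cv2.connectedComponentsWithStats(M)
        for i in range(1,n):
            if s[i,4]>40: print(nm,s[i],ct[i].round(1))
x,r=fit();s=sense();ax=np.array([-.328,-.132,1]);ax/=np.linalg.norm(ax)
for w,t in((-68,19.5),(112,-19.5)):
    R=mat(w,t);print(R[:,2].round(3),-ax.round(3),ik(x,np.array([.4886,-.3557,.189])-.0187*ax,R,s["qpos"]))
E
```

```text
[[  0   0   0   0   0   0   0   0   0   0 132 126 118 113 116 112 117]
 [  0   0   0   0   0   0   0   0   0 132 126 118 111 113 113 117 117]
 [  0   0   0   0   0   0   0   0 135 126 115 113 117 118 116 117 116]
 [  0   0   0   0   0   0   0 133 126 113 113 117 117 116 117 117 118]
 [  0   0   0   0   0 132 135 126 115 115 115 116 117 115 112 116   0]
 [  0   0   0   0 147 156 160 138 117 116 115 114 115 117 116   0   0]
 [  0   0   0 174 185 191 189 165 129 117 114 116 113 116   0   0   0]
 [  0   0 188 199 201 202 198 181 146 116 117 118 116   0   0   0   0]
 [  0   0 187 200 201 203 201 191 162 126 116 114   0   0   0   0   0]
 [  0   0   0 198 201 201 201 199 178 143 118   0   0   0   0   0   0]
 [  0   0   0 186 200 201 199 198 188 160   0   0   0   0   0   0   0]
 [  0   0   0   0 197 199 199 196 185 160   0   0   0   0   0   0   0]
 [  0   0   0   0   0 184 174   0   0   0   0   0   0   0   0   0   0]
 [  0   0   0   0   0   0   0   0   0   0   0   0   0   0   0   0   0]]
face px at z [array([220.8, 241.3]), array([218.2, 243.7])]
top [430 278  45  15 379] [451.3 285.3]
scene [114 133  14  27 136] [120.  142.2]
scene [129 193   8  15  42] [132.6 201.5]
wrist [ 168  183   55   57 1036] [193.5 213. ]
[ 0.31   0.125 -0.943] [ 0.309  0.124 -0.943] (array([ 0.8 ,  0.47, -0.06,  1.81, -0.41,  0.76, -0.15]), 'err', np.float64(0.0))
[ 0.31   0.125 -0.943] [ 0.309  0.124 -0.943] (array([ 1.45,  0.72, -1.19,  1.8 ,  0.56,  0.84,  2.07]), 'err', np.float64(0.0))
```

```bash
python3 - <<'E'
from hs import *
import pickle
c,a,b=pickle.load(open("c6.pkl","rb"))
ax=np.array([-.328,-.132,1]);ax/=np.linalg.norm(ax);P0=np.array([.5178-.328*.102,-.344-.132*.102,.202])
e2=np.cross(ax,[np.cos(np.deg2rad(22)),np.sin(np.deg2rad(22)),0]);e2/=np.linalg.norm(e2);e1=np.cross(e2,ax)  # e1 in the lean plane, e2 closing axis
up=cv2.resize(c["f"],None,fx=4,fy=4,interpolation=cv2.INTER_CUBIC);h=cv2.cvtColor(up,cv2.COLOR_RGB2HSV)
m=((h[:,:,0]<17)&(h[:,:,1]>120)&(h[:,:,2]>162)).astype(np.uint8);M=np.zeros_like(m);M[225*4:252*4,205*4:240*4]=m[225*4:252*4,205*4:240*4]
cs,_=cv2.findContours(M,0,2);k=max(cs,key=cv2.contourArea);pts=[]
for (u,v) in k[:,0]:
    o,d=ray(c,(u+.5)/4-.5,(v+.5)/4-.5);Q=o+d*(((P0-o)@ax)/(d@ax));pts.append([(Q-P0)@e1*1e3,(Q-P0)@e2*1e3])
r=cv2.minAreaRect(np.array(pts,np.float32));print("face mm",np.round(r[0],1),np.round(r[1],1),"angle from lean plane",round(r[2],1),"e2 heading",np.rad2deg(np.arctan2(e2[1],e2[0])).round(1))
s=sense();R=mat(-68,19.5);t=np.array([.4886,-.3557,.189])-.0187*ax
plan(t+ax*.09,R)
E
```

```text
face mm [4.2 2.6] [13.9 14.8] angle from lean plane 7.6 e2 heading 112.0
17 rows of [-0.042, -0.017, 0.024, -0.164, 0.214, 0.949]
```

apply_moves --steps '[-0.042,-0.017,0.024,-0.164,0.214,0.949,-0.042,-0.017,0.024,-0.164,0.214,0.949,-0.042,-0.017,0.024,-0.164,0.214,0.949,-0.042,-0.017,0.024,-0.164,0.214,0.949,-0.042,-0.017,0.024,-0.164,0.214,0.949,-0.042,-0.017,0.024,-0.164,0.214,0.949,-0.042,-0.017,0.024,-0.164,0.214,0.949,-0.042,-0.017,0.024,-0.164,0.214,0.949,-0.042,-0.017,0.024,-0.164,0.214,0.949,-0.042,-0.017,0.024,-0.164,0.214,0.949,-0.042,-0.017,0.024,-0.164,0.214,0.949,-0.042,-0.017,0.024,-0.164,0.214,0.949]'

```text
clock: 23.4
ee_pos: [0.4939, -0.3567, 0.2846]
tool_rot: [[0.689, 0.694, 0.208], [0.682, -0.718, 0.138], [0.245, 0.047, -0.968]]
force: [0.0, 0.2, 0.4]
opening: 0.0851
grip_force: 0.0
```

apply_moves --steps '[-0.042,-0.017,0.024,-0.164,0.214,0.949,-0.042,-0.017,0.024,-0.164,0.214,0.949,-0.042,-0.017,0.024,-0.164,0.214,0.949,-0.042,-0.017,0.024,-0.164,0.214,0.949,-0.042,-0.017,0.024,-0.164,0.214,0.949,0,0,0,0,0,0]'

```text
clock: 24.0
ee_pos: [0.4654, -0.3615, 0.2576]
tool_rot: [[0.873, 0.377, 0.309], [0.355, -0.926, 0.128], [0.335, -0.002, -0.942]]
force: [0.6, -0.3, 0.9]
opening: 0.085
grip_force: 0.0
```

```bash
python3 - <<'E'
from hs import *
log();s=st();ax=np.array([-.328,-.132,1]);ax/=np.linalg.norm(ax);R=mat(-68,19.5)
t=np.array([.4886,-.3557,.189])-.0187*ax;plan(t+ax*.06,R,2);plan(t,R,4)
c=cam("wrist");h=cv2.cvtColor(c["f"],cv2.COLOR_RGB2HSV);m=((h[:,:,0]>3)&(h[:,:,0]<17)&(h[:,:,1]>140)&(h[:,:,2]>50)).astype(np.uint8)
cs,_=cv2.findContours(m,0,2)
for k in cs:
    if cv2.contourArea(k)>60:print(cv2.boundingRect(k),cv2.contourArea(k))
print([np.round(proj(c,np.array([.5178-.328*(z-.1),-.344-.132*(z-.1),z])),0) for z in(.1,.15,.2)])
E
```

```text
24.0 q [ 0.87  0.37 -0.09  1.72 -0.35  0.96 -0.2 ] p [ 0.4654 -0.3615  0.2576] open 0.085 gf 0.0 F [ 0.6 -0.3  0.9]
[[0.873, 0.377, 0.309], [0.355, -0.926, 0.128], [0.335, -0.002, -0.942]]
2 rows of [-0.002, 0.011, 0.104, -0.019, -0.007, 0.012]
4 rows of [-0.001, 0.006, 0.152, -0.01, -0.004, 0.006]
(273, 170, 21, 59) 949.0
[array([284., 189.]), array([284., 202.]), array([285., 221.])]
```

apply_moves --steps '[-0.001,0.006,0.152,-0.01,-0.004,0.006,-0.001,0.006,0.152,-0.01,-0.004,0.006,-0.001,0.006,0.152,-0.01,-0.004,0.006,-0.001,0.006,0.152,-0.01,-0.004,0.006,0,0,0,0,0,0]'

```text
clock: 24.55
ee_pos: [0.4965, -0.3524, 0.1701]
tool_rot: [[0.872, 0.38, 0.308], [0.358, -0.925, 0.128], [0.334, -0.002, -0.943]]
force: [-0.6, 0.7, -0.2]
opening: 0.0848
grip_force: 0.0
```

apply_moves --steps '[0,0,0,0,0,0,0,0,0,0,0,0,0,0,0,0,0,0,0,0,0,0,0,0,0,0,0,0,0,0,0,0,0,0,0,0,0,0,0,0,0,0,0,0,0,0,0,0]' --grip 5 --newtons 40

```text
clock: 25.35
ee_pos: [0.4956, -0.3549, 0.1731]
tool_rot: [[0.873, 0.376, 0.311], [0.355, -0.927, 0.123], [0.335, 0.003, -0.942]]
force: [-2.4, 1.2, 6.5]
opening: 0.0149
grip_force: 42.9
```

```bash
python3 - <<'E'
from hs import *
log();s=st()
p=np.array(s["ee_pos"]);R=np.array(s["tool_rot"]);ax=-R[:,2]
plan(p+ax*.12,R,4)
E
```

```text
25.4 q [ 0.84  0.47 -0.11  1.8  -0.38  0.75 -0.18] p [ 0.4956 -0.3549  0.1731] open 0.0149 gf 42.9 F [-2.4  1.2  6.5]
[[0.873, 0.376, 0.311], [0.355, -0.927, 0.123], [0.335, 0.003, -0.942]]
4 rows of [-0.0, -0.0, -0.2, 0.0, 0.0, 0.0]
```

apply_moves --steps '[0,0,-0.1,0,0,0,0,0,-0.2,0,0,0,0,0,-0.2,0,0,0,0,0,-0.2,0,0,0,0,0,-0.2,0,0,0,0,0,-0.1,0,0,0]'

```text
clock: 25.95
ee_pos: [0.4487, -0.3748, 0.3166]
tool_rot: [[0.873, 0.375, 0.313], [0.355, -0.927, 0.12], [0.335, 0.006, -0.942]]
force: [-0.9, -0.5, -0.8]
opening: 0.0152
grip_force: 41.6
```

```bash
python3 - <<'E'
from hs import *
log();s=st();x,_=fit()
t=np.array([.53,-.15,.33]);R=mat(-68,0);plan(t,R,12);print(ik(x,t,R,s["qpos"]),ik(x,np.array([.515,.048,.19]),R,s["qpos"]))
E
```

```text
25.9 q [ 0.9   0.32 -0.07  1.62 -0.33  1.1  -0.22] p [ 0.4487 -0.3748  0.3166] open 0.0152 gf 41.6 F [-0.9 -0.5 -0.8]
[[0.873, 0.375, 0.313], [0.355, -0.927, 0.12], [0.335, 0.006, -0.942]]
12 rows of [0.089, -0.099, 0.009, 0.007, -0.356, 0.001]
(array([ 0.3 ,  0.32, -0.09,  1.52,  0.03,  1.3 , -0.99]), 'err', np.float64(0.0)) (array([-0.1 ,  0.38, -0.05,  1.84,  0.03,  0.92, -1.35]), 'err', np.float64(0.0))
```

apply_moves --steps '[0.089,-0.099,0.009,0,-0.356,0,0.089,-0.099,0.009,0,-0.356,0,0.089,-0.099,0.009,0,-0.356,0,0.089,-0.099,0.009,0,-0.356,0,0.089,-0.099,0.009,0,-0.356,0,0.089,-0.099,0.009,0,-0.356,0,0.089,-0.099,0.009,0,-0.356,0,0.089,-0.099,0.009,0,-0.356,0,0.089,-0.099,0.009,0,-0.356,0,0.089,-0.099,0.009,0,-0.356,0,0.089,-0.099,0.009,0,-0.356,0,0.089,-0.099,0.009,0,-0.356,0]'

```text
clock: 27.15
ee_pos: [0.5304, -0.1476, 0.3268]
tool_rot: [[0.927, 0.376, -0.0], [0.376, -0.927, -0.004], [-0.002, 0.003, -1.0]]
force: [0.8, -0.4, -1.6]
opening: 0.0156
grip_force: 41.5
```

```bash
cat > br.py <<'E'
from hs import *
def axis():
    """axis of the held brush from its orange handle in scene and top views"""
    s=sense();p=np.array(s["ee_pos"]);N=[];cams={}
    for nm in("scene","top"):
        cc=cam(nm);cams[nm]=cc;u,v=map(int,proj(cc,p-[0,0,.06]));h=cv2.cvtColor(cc["f"],cv2.COLOR_RGB2HSV);m=((h[:,:,0]>3)&(h[:,:,0]<17)&(h[:,:,1]>130)&(h[:,:,2]>50)).astype(np.uint8)
        M=np.zeros_like(m);M[max(v-50,0):v+50,max(u-50,0):u+50]=m[max(v-50,0):v+50,max(u-50,0):u+50];n,l,st_,ct=cv2.connectedComponentsWithStats(M);i=1+np.argmax(st_[1:,4])
        pts=np.argwhere(l==i)[:,::-1].astype(np.float32);vx,vy,X,Yy=cv2.fitLine(pts,2,0,.01,.01).ravel();d=np.array([vx,vy]);o=np.array([X,Yy]);t=(pts-o)@d;print(nm,st_[i],(o+t.min()*d).round(1),(o+t.max()*d).round(1))
        C,r1=ray(cc,*(o-15*d));_,r2=ray(cc,*(o+15*d));nn=np.cross(r1,r2);nn/=np.linalg.norm(nn);N.append((nn,nn@C))
    A=np.array([n for n,_ in N]);b=np.array([k for _,k in N])
    f=lambda z:np.linalg.solve(A[:,:2],b-A[:,2]*z)
    for dz in(0,-.05,-.17):print("at",round(p[2]+dz,3),"axis - tcp mm",((f(p[2]+dz)-p[:2])*1e3).round(1))
    return cams
E
python3 - <<'E'
from br import *
log();s=st();cams=axis()
b=cams["scene"];p=np.array(s["ee_pos"]);u,v=map(int,proj(b,p-[0,0,.1]))
import pickle;pickle.dump(cams,open("c7.pkl","wb"))
# brightness profile along projected brush axis for the lower tip
for z in np.arange(.02,-.22,-.01):
    U,V=proj(b,p+[0,0,z]);print(round(z,2),round(U),round(V),b["f"][int(round(V)),int(round(U))].tolist(),end=" | ")
E
```

```text
27.1 q [ 0.3   0.32 -0.11  1.53  0.04  1.29 -1.  ] p [ 0.5304 -0.1476  0.3268] open 0.0156 gf 41.5 F [ 0.8 -0.4 -1.6]
[[0.927, 0.376, -0.0], [0.376, -0.927, -0.004], [-0.002, 0.003, -1.0]]
scene [214  76  13  56 451] [218.6  75.9] [221.8 131.1]
top [337 232   2   2   4] [337.  232.5] [338.  232.5]
at 0.327 axis - tcp mm [-18.5   3.9]
at 0.277 axis - tcp mm [-10.4   1.1]
at 0.157 axis - tcp mm [ 9.  -5.4]
0.02 218 83 [107, 55, 21] | 0.01 218 88 [99, 50, 19] | 0.0 219 92 [104, 53, 20] | -0.01 219 97 [105, 54, 19] | -0.02 220 102 [104, 53, 20] | -0.03 220 106 [107, 56, 24] | -0.04 221 111 [104, 54, 21] | -0.05 221 115 [105, 53, 19] | -0.06 222 119 [104, 53, 21] | -0.07 222 124 [106, 54, 21] | -0.08 222 128 [107, 54, 21] | -0.09 223 132 [86, 64, 57] | -0.1 223 136 [75, 79, 81] | -0.11 224 140 [81, 78, 77] | -0.12 224 144 [143, 76, 34] | -0.13 224 148 [67, 37, 18] | -0.14 225 152 [65, 35, 18] | -0.15 225 156 [69, 36, 17] | -0.16 225 160 [66, 35, 15] | -0.17 226 164 [62, 33, 16] | -0.18 226 167 [65, 42, 29] | -0.19 226 171 [120, 125, 125] | -0.2 227 175 [118, 123, 123] | -0.21 227 178 [120, 125, 125] |
```

```bash
python3 - <<'E'
from br import *
s=sense();c=cam("wrist");p=np.array(s["ee_pos"]);R=np.array(s["tool_rot"])
for L in(.03,.06,.087,.119,.15,.183): print(L,np.round(proj(c,p+R[:,2]*L),1),"±11mm x:",np.round(proj(c,p+R[:,2]*L+R[:,0]*.0115),1))
cv2.imwrite("pics/w8.png",cv2.resize(c["f"][150:400,180:400],(660,750))[:600,:,::-1])
h=cv2.cvtColor(c["f"],cv2.COLOR_RGB2HSV);m=((h[:,:,0]>3)&(h[:,:,0]<20)&(h[:,:,1]>90)&(h[:,:,2]>25))
m[:,:220]=0;m[:,350:]=0
for v in range(130,330,6):
    xs=np.nonzero(m[v])[0]
    if len(xs)>3: print(v,xs.min(),xs.max(),len(xs),c["f"][v,int(xs.mean())].tolist())
E
```

```text
0.03 [279.7 235.9] ±11mm x: [279.7 218.4]
0.06 [279.8 220.4] ±11mm x: [279.8 205. ]
0.087 [279.8 209.6] ±11mm x: [279.8 195.8]
0.119 [279.9 199.6] ±11mm x: [279.9 187.2]
0.15 [279.9 191.7] ±11mm x: [279.9 180.5]
0.183 [279.9 185. ] ±11mm x: [280.  174.8]
190 270 290 21 [159, 91, 38]
196 268 291 17 [81, 80, 82]
202 269 290 22 [110, 68, 45]
208 270 290 21 [109, 64, 39]
214 270 290 21 [107, 63, 36]
220 269 291 23 [108, 65, 36]
226 268 292 25 [108, 61, 33]
232 268 292 25 [109, 64, 34]
238 267 293 27 [109, 60, 34]
244 265 295 31 [107, 62, 32]
250 265 296 32 [111, 64, 30]
256 264 297 34 [107, 59, 23]
262 263 298 36 [108, 62, 31]
268 262 299 38 [151, 81, 25]
274 262 299 38 [196, 113, 7]
280 262 299 38 [202, 119, 14]
286 262 298 37 [204, 120, 1]
292 262 298 37 [204, 120, 1]
```

View pics/w8.png

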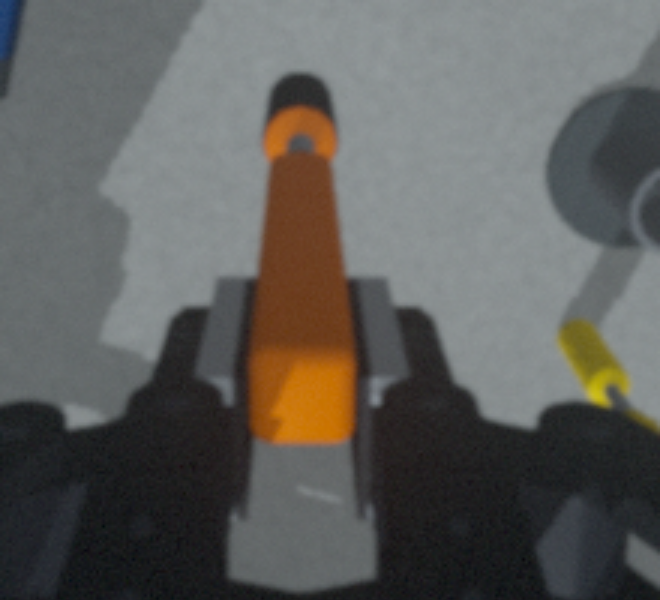

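The wrist crop shows the brush held vertical: head top at (300,145) and tip edge at (300,73), both within 2 px of the prediction, so the tip is 183 mm beyond the TCP. Next I check the housing in the nest with numbers only, then move over the bore.

```bash
python3 - <<'E'
from br import *
b=cam("top");a=cam("scene")
for nm,c in(("top",b),("scene",a)):
    h=cv2.cvtColor(c["f"],cv2.COLOR_RGB2HSV);u,v=map(int,proj(c,np.array([.5147,.0477,.064])));m=((h[:,:,1]<70)&(h[:,:,2]>110)).astype(np.uint8)
    M=np.zeros_like(m);M[v-22:v+22,u-22:u+22]=m[v-22:v+22,u-22:u+22];cs,_=cv2.findContours(M,0,2);k=max(cs,key=cv2.contourArea);r=cv2.minAreaRect(k)
    print(nm,(u,v),np.round(r[0],1),np.round(r[1],1),cv2.contourArea(k),onz(c,*r[0],.064).round(4))
    # red bore floor / dark bore centroid
    m2=((h[:,:,0]<8)|(h[:,:,0]>172))&(h[:,:,1]>110);ys,xs=np.nonzero(m2[v-20:v+20,u-20:u+20]);
    if len(xs):print("  red",len(xs),xs.mean()+u-20,ys.mean()+v-20,onz(c,xs.mean()+u-20,ys.mean()+v-20,.014).round(4))
plan([.5147,.0477,.29],mat(-68,0),8)
E
```

```text
top (243, 254) [243.7 256.2] [24.3 22.2] 493.0 [0.5118 0.0483 0.064 ]
  red 124 244.5322580645161 256.5483870967742 [0.5167 0.0518 0.014 ]
scene (311, 177) [314. 173.] [36. 36.] 982.0 [0.5015 0.0591 0.064 ]
8 rows of [0.05, -0.157, 0.03, 0.005, 0.001, 0.001]
```

apply_moves --steps '[0.05,-0.157,0.03,0,0,0,0.05,-0.157,0.03,0,0,0,0.05,-0.157,0.03,0,0,0,0.05,-0.157,0.03,0,0,0,0.05,-0.157,0.03,0,0,0,0.05,-0.157,0.03,0,0,0,0.05,-0.157,0.03,0,0,0,0.05,-0.157,0.03,0,0,0,0,0,0,0,0,0]'

```text
clock: 28.3
ee_pos: [0.5142, 0.0513, 0.29]
tool_rot: [[0.926, 0.379, 0.0], [0.379, -0.926, -0.001], [-0.0, 0.001, -1.0]]
force: [0.2, 0.1, -0.1]
opening: 0.0151
grip_force: 41.5
```

```bash
python3 - <<'E'
from br import *
log();s=st();c=cam("wrist");p=np.array(s["ee_pos"]);R=np.array(s["tool_rot"])
plan([.5140,.0477,.24],mat(-68,0),2)
# bore: housing top face outline in wrist view
h=cv2.cvtColor(c["f"],cv2.COLOR_RGB2HSV);u,v=map(int,proj(c,np.array([.5140,.0477,.064])));print("bore centre px",u,v)
C=np.array([.5140,.0477]);pr=[proj(c,np.r_[C+[x,y],.064]) for x,y in((.0246,.019),(.019,-.0246),(-.0246,-.019),(-.019,.0246))]
print("pred corners",np.round(pr,1).tolist())
m=((h[:,:,1]<70)&(h[:,:,2]>130)).astype(np.uint8);M=np.zeros_like(m);M[v-50:v+50,u-50:u+50]=m[v-50:v+50,u-50:u+50]
cs,_=cv2.findContours(M,0,2)
for k in sorted(cs,key=cv2.contourArea)[-3:]:print(cv2.contourArea(k),cv2.approxPolyDP(cv2.convexHull(k),4,True)[:,0].tolist())
E
```

```text
28.3 q [-0.    0.29 -0.2   1.68  0.06  1.18 -1.4 ] p [0.5142 0.0513 0.29  ] open 0.0151 gf 41.5 F [ 0.2  0.1 -0.1]
[[0.926, 0.379, 0.0], [0.379, -0.926, -0.001], [-0.0, 0.001, -1.0]]
2 rows of [-0.003, 0.003, 0.167, 0.017, 0.003, 0.015]
bore centre px 282 179
pred corners [[275.7, 155.0], [306.3, 172.5], [288.7, 202.0], [258.6, 185.5]]
19.0 [[250, 204], [248, 209]]
540.0 [[269, 157], [303, 166], [294, 198], [261, 190]]
1666.5 [[257, 129], [266, 220], [258, 228], [232, 228], [232, 129]]
```

apply_moves --steps '[-0.007,0.016,0.1,0,0,0,-0.003,0.006,0.1,0,0,0,0,0,0.1,0,0,0,0,0,0,0,0,0]'

```text
clock: 28.75
ee_pos: [0.514, 0.0425, 0.2439]
tool_rot: [[0.928, 0.373, -0.002], [0.373, -0.928, -0.004], [-0.004, 0.003, -1.0]]
force: [0.3, 0.0, -0.9]
opening: 0.0154
grip_force: 41.4
```

```bash
python3 - <<'E'
from br import *
st();plan([.5140,.0477,.205],mat(-68,0),5)
E
```

```text
28.8 q [ 0.01  0.33 -0.19  1.76  0.07  1.06 -1.4 ] p [0.514  0.0425 0.2439] open 0.0154 gf 41.4 F [ 0.3  0.  -0.9]
[[0.928, 0.373, -0.002], [0.373, -0.928, -0.004], [-0.004, 0.003, -1.0]]
5 rows of [0.003, -0.007, 0.052, 0.007, 0.009, -0.004]
```

apply_moves --steps '[0.013,-0.03,0,0.03,0.03,0,0,0,0,0,0,0,0,0,0,0,0,0]'

```text
clock: 29.05
ee_pos: [0.5154, 0.0498, 0.2461]
tool_rot: [[0.927, 0.376, 0.003], [0.376, -0.927, 0.0], [0.003, 0.001, -1.0]]
force: [-0.7, 0.6, -0.6]
opening: 0.015
grip_force: 41.5
```

```bash
python3 - <<'E'
from br import *
st();plan([.5140,.0477,.205],mat(-68,0),5)
E
```

```text
29.1 q [-0.    0.33 -0.2   1.76  0.07  1.06 -1.41] p [0.5154 0.0498 0.2461] open 0.015 gf 41.5 F [-0.7  0.6 -0.6]
[[0.927, 0.376, 0.003], [0.376, -0.927, 0.0], [0.003, 0.001, -1.0]]
5 rows of [-0.003, 0.002, 0.055, 0.002, -0.008, 0.003]
```

apply_moves --steps '[-0.003,0.003,0.05,0,0,0,-0.003,0.002,0.05,0,0,0,-0.002,0.002,0.05,0,0,0,0,0,0.05,0,0,0,0,0,0,0,0,0]'

```text
clock: 29.55
ee_pos: [0.5136, 0.0483, 0.2138]
tool_rot: [[0.927, 0.376, -0.001], [0.376, -0.927, 0.0], [-0.001, -0.0, -1.0]]
force: [0.2, -0.3, -0.8]
opening: 0.0154
grip_force: 41.5
```

apply_moves --steps '[0,0,0.035,0,0,0,0,0,0.02,0,0,0,0,0,0,0,0,0]'

```text
clock: 29.85
ee_pos: [0.5141, 0.0484, 0.2066]
tool_rot: [[0.927, 0.376, 0.001], [0.376, -0.927, 0.0], [0.001, 0.0, -1.0]]
force: [0.3, -0.3, -0.7]
opening: 0.0153
grip_force: 41.5
```

apply_moves --steps '[0,0,0.02,0,0,0,0,0,0.015,0,0,0,0,0,0,0,0,0]'

```text
clock: 30.15
ee_pos: [0.5142, 0.0484, 0.2015]
tool_rot: [[0.927, 0.376, 0.001], [0.376, -0.927, 0.0], [0.001, 0.0, -1.0]]
force: [-0.3, 0.2, -0.5]
opening: 0.0153
grip_force: 41.5
```

apply_moves --steps '[0,0,0.01,0,0,0,0,0,0.01,0,0,0,0,0,0,0,0,0]'

```text
clock: 30.45
ee_pos: [0.5142, 0.0484, 0.1986]
tool_rot: [[0.927, 0.376, 0.002], [0.376, -0.927, 0.0], [0.002, 0.0, -1.0]]
force: [0.2, -0.5, -1.0]
opening: 0.0152
grip_force: 41.5
```

apply_moves --steps '[0,0,0.01,0,0,0,0,0,0,0,0,0]'

```text
clock: 30.65
ee_pos: [0.5143, 0.0484, 0.1971]
tool_rot: [[0.927, 0.376, 0.002], [0.376, -0.927, 0.0], [0.002, 0.0, -1.0]]
force: [0.0, -0.1, -0.2]
opening: 0.0151
grip_force: 41.5
```

apply_moves --steps '[0,0,0.01,0,0,0,0,0,0,0,0,0]'

```text
clock: 30.85
ee_pos: [0.5142, 0.0484, 0.1956]
tool_rot: [[0.927, 0.376, 0.002], [0.376, -0.927, 0.0], [0.002, 0.0, -1.0]]
force: [0.0, -0.2, -0.9]
opening: 0.0151
grip_force: 41.5
```

apply_moves --steps '[0,0,0.01,0,0,0,0,0,0,0,0,0]'

```text
clock: 31.05
ee_pos: [0.5143, 0.0484, 0.1941]
tool_rot: [[0.927, 0.376, 0.002], [0.376, -0.927, 0.0], [0.002, 0.0, -1.0]]
force: [0.6, 0.2, -0.7]
opening: 0.0153
grip_force: 41.5
```

apply_moves --steps '[0,0,0.014,0,0,0,0,0,0,0,0,0]'

```text
clock: 31.25
ee_pos: [0.5142, 0.0484, 0.1919]
tool_rot: [[0.927, 0.376, 0.001], [0.376, -0.927, 0.0], [0.001, 0.0, -1.0]]
force: [-1.0, 0.5, -1.0]
opening: 0.0151
grip_force: 41.5
```

apply_moves --steps '[0,0,0.014,0,0,0,0,0,0,0,0,0]'

```text
clock: 31.45
ee_pos: [0.5142, 0.0484, 0.1898]
tool_rot: [[0.927, 0.376, 0.001], [0.376, -0.927, 0.0], [0.001, 0.0, -1.0]]
force: [-1.5, -0.2, -1.7]
opening: 0.0153
grip_force: 41.5
```

apply_moves --steps '[0,0,0.01,0,0,0,0,0,0,0,0,0]'

```text
clock: 31.65
ee_pos: [0.5148, 0.0486, 0.1893]
tool_rot: [[0.927, 0.376, 0.003], [0.376, -0.927, 0.0], [0.003, 0.001, -1.0]]
force: [-1.0, -0.3, 5.7]
opening: 0.0153
grip_force: 42.3
```

The brush touched the bore floor at TCP 0.1895 m. Now I raise it 42 mm and go down again.

apply_moves --steps '[0,0,-0.07,0,0,0,0,0,-0.07,0,0,0,0,0,-0.07,0,0,0,0,0,-0.07,0,0,0,0,0,0,0,0,0,0,0,0,0,0,0]'

```text
clock: 32.25
ee_pos: [0.5143, 0.0484, 0.2308]
tool_rot: [[0.927, 0.376, 0.002], [0.376, -0.927, 0.0], [0.002, 0.001, -1.0]]
force: [1.2, -0.5, -1.5]
opening: 0.0152
grip_force: 41.5
```

apply_moves --steps '[0,0,0.07,0,0,0,0,0,0.07,0,0,0,0,0,0.07,0,0,0,0,0,0.05,0,0,0,0,0,0,0,0,0,0,0,0,0,0,0]'

```text
clock: 32.85
ee_pos: [0.5142, 0.0484, 0.1911]
tool_rot: [[0.927, 0.376, 0.001], [0.376, -0.927, 0.0], [0.001, 0.0, -1.0]]
force: [-0.6, -0.4, -1.0]
opening: 0.0153
grip_force: 41.5
```

apply_moves --steps '[0,0,0.012,0,0,0,0,0,0,0,0,0,0,0,0,0,0,0]'

```text
clock: 33.15
ee_pos: [0.5144, 0.0484, 0.1898]
tool_rot: [[0.927, 0.376, 0.002], [0.376, -0.927, 0.0], [0.002, 0.001, -1.0]]
force: [0.1, -0.4, -1.0]
opening: 0.0156
grip_force: 41.5
```

apply_moves --steps '[0,0,-0.1,0,0,0,0,0,-0.2,0,0,0,0,0,-0.2,0,0,0,0,0,-0.25,0,0,0,0,0,-0.2,0,0,0,0,0,-0.05,0,0,0]'

```text
clock: 33.75
ee_pos: [0.5153, 0.0487, 0.3434]
tool_rot: [[0.927, 0.376, 0.008], [0.376, -0.927, 0.001], [0.008, 0.002, -1.0]]
force: [-0.1, 0.6, -1.2]
opening: 0.0153
grip_force: 41.5
```

```bash
python3 - <<'E'
from br import *
log();s=st();plan([.50,-.28,.345],mat(-68,0),10)
b=cam("top");a=cam("scene");import pickle;pickle.dump((a,b),open("c9.pkl","wb"))
for nm,c in(("top",b),("scene",a)):
    u,v=map(int,proj(c,np.array([.540,-.332,.006])));g=cv2.cvtColor(c["f"],cv2.COLOR_RGB2GRAY);roi=cv2.GaussianBlur(g[v-45:v+45,u-45:u+45],(3,3),0)
    t,m=cv2.threshold(roi,0,255,cv2.THRESH_BINARY_INV+cv2.THRESH_OTSU);cs,_=cv2.findContours(m,0,2,offset=(u-45,v-45));k=max(cs,key=cv2.contourArea)
    E=cv2.fitEllipse(cv2.convexHull(k));print(nm,(u,v),t,cv2.contourArea(k),np.round(E[0],1),np.round(E[1],1),onz(c,*E[0],.006).round(4),cv2.boundingRect(k))
E
```

```text
33.8 q [ 0.01  0.26 -0.2   1.58  0.05  1.3  -1.39] p [0.5153 0.0487 0.3434] open 0.0153 gf 41.5 F [-0.1  0.6 -1.2]
[[0.927, 0.376, 0.008], [0.376, -0.927, 0.001], [0.008, 0.002, -1.0]]
10 rows of [-0.092, 0.199, -0.001, 0.003, -0.01, 0.002]
top (421, 240) 112.0 2222.0 [422.7 239.9] [ 41.6 103.9] [ 0.5422 -0.3341  0.006 ] (401, 195, 43, 90)
scene (149, 233) 94.0 2352.5 [252.7 576.3] [101.  796.8] [ 1.2238 -0.2516  0.006 ] (128, 190, 66, 88)
```

apply_moves --steps '[-0.092,0.199,0,0,-0.05,0,-0.092,0.199,0,0,-0.05,0,-0.092,0.199,0,0,0,0,-0.092,0.199,0,0,0,0,-0.092,0.199,0,0,0,0,-0.092,0.199,0,0,0,0,-0.092,0.199,0,0,0,0,-0.092,0.199,0,0,0,0,-0.092,0.199,0,0,0,0,-0.092,0.199,0,0,0,0,0,0,0,0,0,0]'

```text
clock: 34.95
ee_pos: [0.496, -0.2855, 0.3379]
tool_rot: [[0.929, 0.369, -0.01], [0.369, -0.929, -0.004], [-0.011, 0.0, -1.0]]
force: [-0.8, 0.7, -0.9]
opening: 0.0151
grip_force: 41.5
```

```bash
python3 - <<'E'
from br import *
log();s=st();c=cam("wrist")
u,v=map(int,proj(c,np.array([.540,-.332,.006])));print("pred foot centre",u,v,[np.round(proj(c,np.array([.540+dx,-.332+dy,.006])),0).tolist() for dx,dy in((.045,0),(-.045,0),(0,.045),(0,-.045))])
h=cv2.cvtColor(c["f"],cv2.COLOR_RGB2HSV)
V=cv2.GaussianBlur(h[:,:,2],(3,3),0);x0,y0=max(u-55,0),max(v-55,0);roi=V[y0:v+55,x0:u+55];print(np.percentile(roi,[5,20,35,50,70,90]))
for t in(60,70,80):
    cs,_=cv2.findContours((roi<t).astype(np.uint8),0,2,offset=(x0,y0));k=max(cs,key=cv2.contourArea);E=cv2.fitEllipse(cv2.convexHull(k));print(t,cv2.contourArea(k),cv2.boundingRect(k),np.round(E[0],1),np.round(E[1],1),onz(c,*E[0],.006).round(4))
# housing check from scene and top
b=cam("top");hh=cv2.cvtColor(b["f"],cv2.COLOR_RGB2HSV);m=((hh[:,:,1]<70)&(hh[:,:,2]>110)).astype(np.uint8);M=np.zeros_like(m);M[232:276,221:265]=m[232:276,221:265];cs,_=cv2.findContours(M,0,2);k=max(cs,key=cv2.contourArea);r=cv2.minAreaRect(k);print("housing",np.round(r[0],1),np.round(r[1],1),cv2.contourArea(k))
E
```

```text
35.0 q [ 0.5   0.36 -0.04  1.45  0.02  1.35 -0.74] p [ 0.496  -0.2855  0.3379] open 0.0151 gf 41.5 F [-0.8  0.7 -0.9]
[[0.929, 0.369, -0.01], [0.369, -0.929, -0.004], [-0.011, 0.0, -1.0]]
pred foot centre 317 148 [[330.0, 121.0], [307.0, 175.0], [291.0, 138.0], [344.0, 159.0]]
[ 67.  92. 111. 143. 145. 147.]
60 110.5 (271, 176, 18, 11) [279.6 183.8] [17.  17.7] [ 0.4648 -0.2971  0.006 ]
70 369.0 (306, 121, 38, 28) [324.  141.4] [37.4 41. ] [ 0.5534 -0.3366  0.006 ]
80 534.5 (312, 139, 28, 29) [325.6 153.5] [27.3 28.4] [ 0.5371 -0.3466  0.006 ]
housing [243.6 255.8] [23.6 21.9] 473.5
```

```bash
python3 - <<'E'
from br import *
import pickle
c=cam("wrist");b=cam("top")
for nm,c in(("wrist",c),("top",b)):
    g=cv2.cvtColor(c["f"],cv2.COLOR_RGB2GRAY)
    for lab,z,rad in(("foot",.006,.045),("rim out",.072,.024),("rim in",.072,.020)):
        P=np.array([.540,-.332,z]);u,v=map(int,proj(c,P));q=[np.linalg.norm(np.subtract(proj(c,P+d),proj(c,P))) for d in np.eye(3)[:2]*rad];R=np.mean(q)
        w=45;G=cv2.resize(g[max(v-w,0):v+w,max(u-w,0):u+w],None,fx=4,fy=4,interpolation=cv2.INTER_CUBIC)
        H=cv2.HoughCircles(cv2.GaussianBlur(G,(5,5),0),cv2.HOUGH_GRADIENT_ALT,1,8,param1=60,param2=.5,minRadius=int(R*4*.88),maxRadius=int(R*4*1.12))
        if H is None: print(nm,lab,R.round(1),None);continue
        for h in H[0][:3]:
            pu=(h[0]+.5)/4-.5+max(u-w,0);pv=(h[1]+.5)/4-.5+max(v-w,0);print(nm,lab,"R",R.round(1),"found",(h[2]/4).round(1),onz(c,pu,pv,z).round(4)[:2])
E
```

```text
wrist foot 29.2 None
wrist rim out R 17.8 found 16.4 [ 0.5382 -0.3321]
wrist rim in 14.8 None
top foot R 20.7 found 21.0 [ 0.5395 -0.33  ]
top rim out R 11.8 found 11.7 [ 0.5391 -0.3347]
top rim out R 11.8 found 11.7 [ 0.5484 -0.3138]
top rim out R 11.8 found 11.4 [ 0.5105 -0.3201]
top rim in R 9.8 found 9.9 [ 0.5104 -0.308 ]
```

```bash
python3 - <<'E'
from br import *
plan([.539,-.332,.29],mat(-68,0),3)
E
```

```text
3 rows of [0.04, 0.144, 0.11, -0.007, 0.029, 0.011]
```

apply_moves --steps '[0.04,0.144,0.11,0,0.04,0.02,0.04,0.144,0.11,0,0.04,0.02,0.04,0.144,0.11,0,0.04,0.02,0,0,0,0,0,0,0,0,0,0,0,0]'

```text
clock: 35.65
ee_pos: [0.5394, -0.3322, 0.2902]
tool_rot: [[0.928, 0.373, 0.002], [0.373, -0.928, 0.002], [0.003, -0.001, -1.0]]
force: [-0.1, -0.2, -0.8]
opening: 0.0155
grip_force: 41.5
```

```bash
python3 - <<'E'
from br import *
st();plan([.539,-.332,.265],mat(-68,0),2);plan([.539,-.332,.19],mat(-68,0),5)
E
```

```text
35.6 q [ 0.54  0.48 -0.04  1.38  0.02  1.29 -0.69] p [ 0.5394 -0.3322  0.2902] open 0.0155 gf 41.5 F [-0.1 -0.2 -0.8]
[[0.928, 0.373, 0.002], [0.373, -0.928, 0.002], [0.003, -0.001, -1.0]]
2 rows of [-0.001, -0.001, 0.084, -0.009, -0.017, -0.013]
5 rows of [-0.001, -0.0, 0.134, -0.004, -0.007, -0.005]
```

apply_moves --steps '[0,0,0.12,0,0,0,0,0,0.12,0,0,0,0,0,0.12,0,0,0,0,0,0.12,0,0,0,0,0,0.12,0,0,0,0,0,0.06,0,0,0,0,0,0,0,0,0]'

```text
clock: 36.35
ee_pos: [0.5393, -0.3322, 0.1918]
tool_rot: [[0.928, 0.373, 0.002], [0.373, -0.928, 0.002], [0.003, -0.001, -1.0]]
force: [0.0, -0.5, -0.5]
opening: 0.0154
grip_force: 41.4
```

apply_moves --steps '[0,0,0.025,0,0,0,0,0,0.015,0,0,0,0,0,0,0,0,0]'

```text
clock: 36.65
ee_pos: [0.5397, -0.3334, 0.1864]
tool_rot: [[0.928, 0.371, 0.004], [0.371, -0.928, 0.001], [0.004, 0.001, -1.0]]
force: [-0.1, -0.1, 0.2]
opening: 0.0153
grip_force: 41.4
```

apply_moves --steps '[0,0,0.02,0,0,0,0,0,0,0,0,0]'

```text
clock: 36.85
ee_pos: [0.5395, -0.3334, 0.1829]
tool_rot: [[0.928, 0.371, 0.003], [0.371, -0.928, 0.001], [0.003, 0.0, -1.0]]
force: [-0.2, -0.6, -0.6]
opening: 0.0157
grip_force: 41.4
```

apply_moves --steps '[0,0,0.014,0,0,0,0,0,0,0,0,0]'

```text
clock: 37.05
ee_pos: [0.5399, -0.3336, 0.1814]
tool_rot: [[0.929, 0.371, 0.004], [0.371, -0.929, 0.0], [0.004, 0.001, -1.0]]
force: [0.0, -0.1, 2.1]
opening: 0.0154
grip_force: 41.9
```

The brush is on the holder floor, with contact at 0.1814 m as expected. I release it and rise straight up.

apply_moves --steps '[0,0,0,0,0,0,0,0,0,0,0,0,0,0,0,0,0,0,0,0,0,0,0,0,0,0,0,0,0,0,0,0,0,0,0,0,0,0,0,0,0,0,0,0,0,0,0,0]' --grip 70

```text
clock: 37.85
ee_pos: [0.5396, -0.3334, 0.1809]
tool_rot: [[0.928, 0.371, 0.003], [0.371, -0.928, 0.001], [0.003, 0.0, -1.0]]
force: [-0.6, -0.1, -0.5]
opening: 0.0701
grip_force: 0.0
```

apply_moves --steps '[0,0,-0.05,0,0,0,0,0,-0.1,0,0,0,0,0,-0.15,0,0,0,0,0,-0.2,0,0,0,0,0,-0.25,0,0,0,0,0,-0.25,0,0,0,-0.1,0,-0.2,0,0,0,-0.2,-0.15,0,0,0,0,-0.2,-0.2,0,0,0,0,-0.2,-0.2,0,0,0,0,0,0,0,0,0,0]'

```text
clock: 38.95
ee_pos: [0.4059, -0.2946, 0.3619]
tool_rot: [[0.929, 0.369, 0.002], [0.369, -0.929, 0.001], [0.002, 0.0, -1.0]]
force: [-0.7, -1.2, 0.6]
opening: 0.0697
grip_force: 0.0
```

```bash
python3 - <<'E'
from br import *
st();N=[]
for nm,roi in(("top",(400,190,520,300)),("scene",(100,120,200,230))):
    cc=cam(nm);h=cv2.cvtColor(cc["f"],cv2.COLOR_RGB2HSV);m=((h[:,:,0]>3)&(h[:,:,0]<17)&(h[:,:,1]>140)&(h[:,:,2]>50)).astype(np.uint8)
    M=np.zeros_like(m);x0,y0,x1,y1=roi;M[y0:y1,x0:x1]=m[y0:y1,x0:x1];n,l,s,ct=cv2.connectedComponentsWithStats(M);i=1+np.argmax(s[1:,4])
    pts=np.argwhere(l==i)[:,::-1].astype(np.float32);vx,vy,X,Yy=cv2.fitLine(pts,2,0,.01,.01).ravel();d=np.array([vx,vy]);o=np.array([X,Yy]);t=(pts-o)@d;print(nm,s[i],(o+t.min()*d).round(1),(o+t.max()*d).round(1))
    C,r1=ray(cc,*(o-10*d));_,r2=ray(cc,*(o+10*d));nn=np.cross(r1,r2);nn/=np.linalg.norm(nn);N.append((nn,nn@C))
    if nm=="top":
        mm=((h[:,:,1]<70)&(h[:,:,2]>110)).astype(np.uint8);M=np.zeros_like(mm);M[232:276,221:265]=mm[232:276,221:265];cs,_=cv2.findContours(M,0,2);k=max(cs,key=cv2.contourArea);r=cv2.minAreaRect(k);print("housing",np.round(r[0],1),np.round(r[1],1),cv2.contourArea(k))
A=np.array([n for n,_ in N]);b=np.array([k for _,k in N])
q=[np.linalg.solve(A[:,:2],b-A[:,2]*z) for z in(.006,.1,.2)];print(np.round(q,4),"tilt rad",np.arctan(np.linalg.norm(q[2]-q[1])/.1).round(3))
E
```

```text
39.0 q [ 0.6   0.22 -0.03  1.57  0.01  1.34 -0.62] p [ 0.4059 -0.2946  0.3619] open 0.0697 gf 0.0 F [-0.7 -1.2  0.6]
[[0.929, 0.369, 0.002], [0.369, -0.929, 0.001], [0.002, 0.0, -1.0]]
top [424 218  34  23 307] [424.4 237.8] [456.2 220.1]
housing [243.6 255.8] [23.6 21.9] 471.5
scene [127 160  17  46 357] [130.1 159.5] [141.3 205.2]
[[ 0.545  -0.335 ]
 [ 0.5447 -0.3342]
 [ 0.5445 -0.3335]] tilt rad 0.008
```

The brush stands upright (tilt 0.008 rad) about 6 mm from the holder axis. The housing has not moved in the nest, and the arm is clear of everything.

```bash
python3 -c "
from bench import finish_job
print(finish_job())"
```

```text
the job is handed in; nothing more can be done
None
```

The job is handed in at about 39 s of the 72 s limit; no verdict came back. My last measurements show the housing home in the nest with its bore up, the bore brushed to the floor twice, and the orange brush upright in its holder; the wrist bumped that brush early on, leaving it leaning in its cup until I picked it up, and I did not re-measure the bystanders at the end.

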